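# Sort bushes by diameter and lock the tray

## Robot

A 6-joint arm with a two-finger parallel gripper is mounted at the origin on a cart in front of the work surface, level with it; the furniture and walls round the work are solid. World frame = base frame: x ahead of the robot, y to its left, z up, the work surface at z = 0. Lengths are in m, angles in rad, forces in N, time in s.
With the tool pointing down it reaches from about 0.3 to 1 m from the base axis. Payload 5.1 kg.
Tool frame: the origin (TCP) lies at the very end of the fingers, on their centre line; the grasp point (between the pads) lies 19 mm behind it (robot.pinch_z is the distance from the TCP to the grasp point, in m); z points along the fingers, y is the direction in which the jaws open and shut (so a half turn about z gives the same grasp; the last joint's range is limited). The gripper opens to 95 mm and grips with 3 to 60 N. Pads are 20 mm wide; open, the fingers measure 119 mm over their backs; the gripper's body (75 mm by 180 mm) begins 59 mm behind the grasp point.
Start: joints at [-1.401, 0.124, 1.65, -0, 1.367, -0.083], TCP at [0.163, -0.629, 0.215] pointing down, gripper open.
Joint ranges: [-2.61, 2.61], [-1.02, 2.33], [0.03, 2.71], [-1.35, 4.49], [0.32, 2.68], [-2.91, 2.91]. Speed limits (rad/s): [2.57, 2.57, 3.14, 3.14, 3.14, 3.14].

## Interface

Orientations are given as a rotation vector (axis times angle).
In Python, from cell import monitor, vision, workorder, robot gives the robot as it stands.
- The arm moves only by the tool arm_command, never from a script. Its argument "moves" is a list that holds one entry, the list of rows, each a list of 7 numbers: the shift along the world's x, y, z each as a share of 0.5 m, from -1 to 1, then the turn, a rotation vector about the world's x, y, z each as a share of 0.1 rad, from -1 to 1, then the gripper command: -1 is shut, 1 is fully open, values between are in proportion. A call has 1 to 12 rows; each row shifts and turns the pose as measured when the row begins; what a row does not reach is not made up. A row lasts 1/10 s, in which the tool goes at most 50 mm and 8.59 degrees, less where a joint would pass 70% of its speed; a pose out of reach is approached as far as the arm can. A call with a number of a shift or a turn outside -1 to 1 is refused whole. A call with a gripper value outside its range is refused whole. The fingers move at their own pace and stop on an object; "grip_force" is the grip in N (left out, the last holds). Time passes only in rows, so rows that do not move let the fingers close. It gives the time, the measured TCP pose, the force and the opening at its end, in the units of the state.
- monitor.sense(): the state, without advancing time (a new reading comes with each control period).
- vision.read_camera(name): name is "scene" or "top" or "wrist"; returns the picture (384x512x3 uint8, blue, green, red); there is no depth.
- vision.calibration(name): a dict with "fx", "fy", "cx", "cy" (pixels), "extrinsics" (4x4, takes a point from world to camera coordinates). Camera axes: x right, y up, looking along -z (the intrinsics and any distortion apply to the point x, -y, -z); pixel columns grow to the right and rows downward; lengths in m; the calibration is good to about 2 mm. A picture is of the moment at which its call begins: read the wrist's pose just before it. calibration takes no time and is no camera call; for the wrist camera it gives the pose at the moment of the call.
- workorder.hand_in(): hands the job in, once; it reports no verdict.
The state is a dict: "clock": time; "joint_pos": joint angles; "joint_vel": joint speeds; "tau": joint torques, N m; "position": TCP position; "tool_rot": TCP orientation; "wrist_force": force on the tool from outside, world axes, zero at the start; "torque": the same for the moment, N m; "width": finger opening in m.
Only numpy, scipy, OpenCV 4.12 (cv2) and the standard library are available. Lean on these libraries where they do the work, as an engineer would, in place of code of your own. Each camera call takes 0.05 s, during which the arm holds its last target.

## Task

Finish sorting the brass bushes by thickness: of the three on the right of the bench, put the two thin ones into the narrow blue-marked row of the tray on the left and the thick one beside its like in the wide yellow-marked row, each standing upright on the floor of its row and pushed back so that both pairs stand without gaps against the steel stop. Then turn the red handle fully to its end, anticlockwise seen from above, so that its bar lies across both rows. Do not knock a bush over and leave everything else where it is.

Things in the scene. Friction and masses are not known exactly. Their poses are not given: they have to be found in the camera images.
- bush_1: plain brass bush standing upright on the right, 55 mm tall, with a 13 mm bore in its top; of the three there two are 24 mm and one is 29 mm in outer diameter, otherwise alike, and which is which is not known beforehand. Origin at the centre of its underside, z along its axis, up
- bush_2: plain brass bush standing upright on the right, 55 mm tall, with a 13 mm bore in its top; of the three there two are 24 mm and one is 29 mm in outer diameter, otherwise alike, and which is which is not known beforehand. Origin at the centre of its underside, z along its axis, up
- bush_3: plain brass bush standing upright on the right, 55 mm tall, with a 13 mm bore in its top; of the three there two are 24 mm and one is 29 mm in outer diameter, otherwise alike, and which is which is not known beforehand. Origin at the centre of its underside, z along its axis, up
- bush_4: the same kind of bush, 29 mm in diameter, that already stands in the yellow row near the stop (up to 7 mm short of it)
- tray: fixed aluminium tray 146x160x6 mm; origin under its middle, x along its two rows towards the steel stop (face at x=58 mm, 36 mm high), z up. Rows are channels 72 mm long between black rails with roof-shaped tops (peak at z=21 mm, 45 degree slopes 4 mm wide lead into upright walls below 17 mm): blue-marked row 26.5 mm wide at y=+50 mm, yellow-marked row 31.5 mm wide at y=-50 mm
- blue_row_end (a point): point on the floor of the narrow blue row (6 mm above the bench) midway between its rails, at the face of the stop; axes as the tray's, so the row runs from here along -x
- yellow_row_end (a point): the same point of the wide yellow row
- gate (a joint): locking bar with red handle, turning about a vertical axis at tray x=-27 mm, y=0. 0 = open (bar 0.22 rad anticlockwise of the tray's x axis), grows anticlockwise seen from above to 1.35 rad = locked, bar square across both rows. Stiff (0.08 N m), stays where left. Bar 88x14x6 mm, 23 to 29 mm above the bench
- gate_grip (a point): middle of the red upright grip fin on the gate's axis, 49 mm above the bench; the fin is 40 mm long along this point's x axis (same direction as the bar), 11 mm thick, 31 to 59 mm above the bench
- dial_gauge: bystander: dial indicator lying on the bench on the right, 105 x 55 x 20 mm; origin at its underside
- grease_jar: bystander: white jar with blue lid, 63 mm across, 53 mm high, on the right at the back; origin at its underside
- count_block: bystander: plain steel gauge block 25 x 45 x 30 mm on the right among the bushes; origin at its underside
- pin_dish: bystander: flat white tin with blue lid, 66 mm across, 26 mm high, on the left behind the tray; origin at its underside

How it is judged:
By the outcome, as a careful person would: the job done as asked, in the order asked, and still so for the second after the job is handed in, with the robot touching nothing.
It also fails if it takes over 72 s, if anything falls off the work surface, if the arm or the gripper's body presses on something with over 40 N, if the wrist force passes 120 N, or if a joint passes its speed limit or range.

## Working session

There is one attempt and no reset: what is moved stays moved. The work goes in short steps, Python scripts to look and compute and a tool call to move; the robot and the scene stay as the last step left them, time stands still between calls to the robot, and variables do not carry over. Pictures are saved under pics/ and viewed, and the job is handed in when it is done.

Besides the shell and the picture viewer there is one more tool, called after "Emit:" in YAML: its name, and indented under it one key for each argument. arm_command: Moves the arm, as the interface text tells. Its arguments: {"type":"object","properties":{"moves":{"type":"array","items":{"type":"array","items":{"type":"array","items":{"type":"number"}}}},"grip_force":{"type":"number"}},"required":["moves"]}

```bash
ls; mkdir -p pics; python3 - <<'E'
from cell import monitor, vision, workorder, robot
import cv2
s=monitor.sense();print({k:s[k] for k in s})
for n in("scene","top","wrist"):
    c=vision.calibration(n);print(n,c)
    cv2.imwrite(f"pics/{n}0.png",vision.read_camera(n))
E
```

```text
pics
{'clock': 0.0, 'joint_pos': array([-1.40061625e+00,  1.24485783e-01,  1.65168577e+00, -1.14475199e-05,
        1.36754105e+00, -8.26275359e-02]), 'joint_vel': array([-0.00103385, -0.00037516,  0.00060879,  0.00096419,  0.00166793,
       -0.00106375]), 'tau': array([ 2.12769854e-03, -4.17604780e+01, -3.59932566e+01,  7.75349583e-02,
        4.92136495e-02, -1.64546173e-04]), 'position': array([ 0.16241882, -0.62869598,  0.21339263]), 'tool_rot': array([-3.11442699e+00, -3.95789297e-01,  1.63209582e-04]), 'wrist_force': array([ 0.08809482, -0.38616446,  0.55436237]), 'torque': array([-0.02989004,  0.01921   , -0.0294112 ]), 'width': 0.09502564322703425}
scene {'fx': 390.30034341105784, 'fy': 390.30034341105784, 'cx': 265.7605018559035, 'cy': 199.60516394317938, 'extrinsics': array([[-0.68196851, -0.7311854 ,  0.01693703,  0.39507463],
       [ 0.53117747, -0.47923881,  0.69869926, -0.34433153],
       [-0.50276182,  0.48548746,  0.71521498, -0.77840277],
       [ 0.        ,  0.        ,  0.        ,  1.        ]])}
top {'fx': 448.26819494122344, 'fy': 448.26819494122344, 'cx': 263.68947940890155, 'cy': 189.39323210429882, 'extrinsics': array([[ 0.09528727, -0.9954391 , -0.00461946, -0.04137762],
       [ 0.972654  ,  0.09211676,  0.21321047, -0.57664552],
       [-0.2118125 , -0.02480938,  0.97699537, -1.28888276],
       [ 0.        ,  0.        ,  0.        ,  1.        ]])}
wrist {'fx': 318.3472799988775, 'fy': 318.3472799988775, 'cx': 252.08031313701395, 'cy': 191.70044077335413, 'extrinsics': array([[ 0.24999443, -0.96824241, -0.00306831, -0.64814363],
       [ 0.93506403,  0.24224805, -0.25878782,  0.02967319],
       [ 0.25131264,  0.06182645,  0.96592932, -0.39166444],
       [ 0.        ,  0.        ,  0.        ,  1.        ]])}
```

View pics/scene0.png

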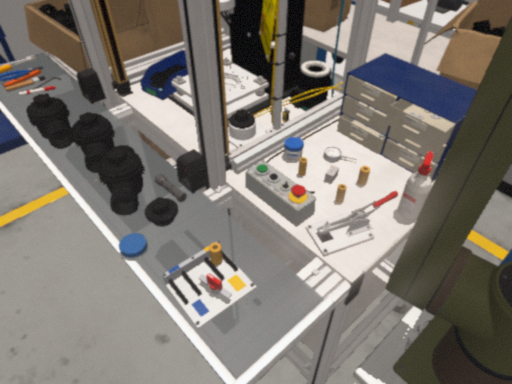

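View pics/top0.png

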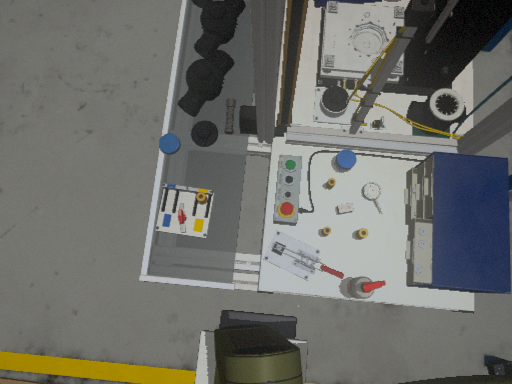

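View pics/wrist0.png

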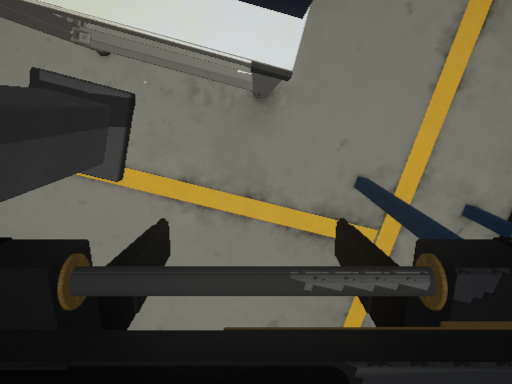

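```bash
cat > h.py <<'E'
import numpy as np, cv2
from cell import monitor, vision, workorder, robot
def ray(c,u,v):
    E=c["extrinsics"];R=E[:3,:3];t=E[:3,3]
    d=np.array([(u-c["cx"])/c["fx"],-(v-c["cy"])/c["fy"],-1.]);return -R.T@t,R.T@d
def hit(c,u,v,z):
    o,d=ray(c,u,v);return o+d*(z-o[2])/d[2]
def proj(c,p):
    q=c["extrinsics"][:3,:3]@np.asarray(p)+c["extrinsics"][:3,3]
    return c["cx"]+c["fx"]*q[0]/-q[2], c["cy"]-c["fy"]*q[1]/-q[2]
def snap(n,fn,crop=None,k=1):
    c=vision.calibration(n);im=vision.read_camera(n);cv2.imwrite("pics/raw_"+fn,im)
    o=im
    if crop:
        a,b,e,f=crop;o=im[b:f,a:e]
    if k!=1:o=cv2.resize(o,None,fx=k,fy=k,interpolation=cv2.INTER_CUBIC)
    cv2.imwrite("pics/"+fn,o);return c,im
E
python3 - <<'E'
from h import *
im=cv2.imread("pics/top0.png");c=vision.calibration("top")
for n,u,v,z in[("b1",331,183,.055),("b2",326,231,.055),("b3",362,233.5,.055),("b4",201.5,196,.061),("jar",346,160,.053),("dial",371,191,.02),("block",345,208,.03),("fin",182,213,.05),("clampTL",270,233,.01),("clampR",343,275,.03),("bottletop",384,285,.15),("bottle",362,287,.1),("estop",286,209,.06),("boxBR",299,223,.05),("boxTL",278,155,.05),("trayTL",163,185,.006),("trayTR",214,190,.006),("trayBR",207,237,.006),("trayBL",156,233,.006),("pindish",169,143,.026),("drawerTL",430,155,.2),("post",265,135,0),("fence",290,135,0.05)]:
    print(n,hit(c,u,v,z).round(3))
for n,im2,(a,b,e,f),k in[("t_r",im,(255,130,415,310),3.3),("t_l",im,(140,120,250,290),3.5),("s_r",cv2.imread("pics/scene0.png"),(220,120,440,280),3.5),("s_l",cv2.imread("pics/scene0.png"),(110,190,310,330),3.5)]:
    cv2.imwrite(f"pics/{n}.png",cv2.resize(im2[b:f,a:e],None,fx=k,fy=k,interpolation=cv2.INTER_CUBIC))
E
```

```text
b1 [ 0.619 -0.188  0.055]
b2 [ 0.471 -0.183  0.055]
b3 [ 0.474 -0.289  0.055]
b4 [0.54  0.198 0.061]
jar [ 0.696 -0.23   0.053]
dial [ 0.613 -0.318  0.02 ]
block [ 0.55  -0.239  0.03 ]
fin [0.485 0.252 0.05 ]
clampTL [ 0.455 -0.018  0.01 ]
clampR [ 0.349 -0.244  0.03 ]
bottletop [ 0.328 -0.335  0.15 ]
bottle [ 0.318 -0.287  0.1  ]
estop [ 0.525 -0.059  0.06 ]
boxBR [ 0.488 -0.101  0.05 ]
boxTL [ 0.693 -0.02   0.05 ]
trayTL [0.574 0.332 0.006]
trayTR [0.573 0.17  0.006]
trayBR [0.425 0.174 0.006]
trayBL [0.422 0.332 0.006]
pindish [0.707 0.328 0.026]
drawerTL [ 0.687 -0.434  0.2  ]
post [0.771 0.028 0.   ]
fence [ 0.761 -0.051  0.05 ]
```

View pics/t_r.png

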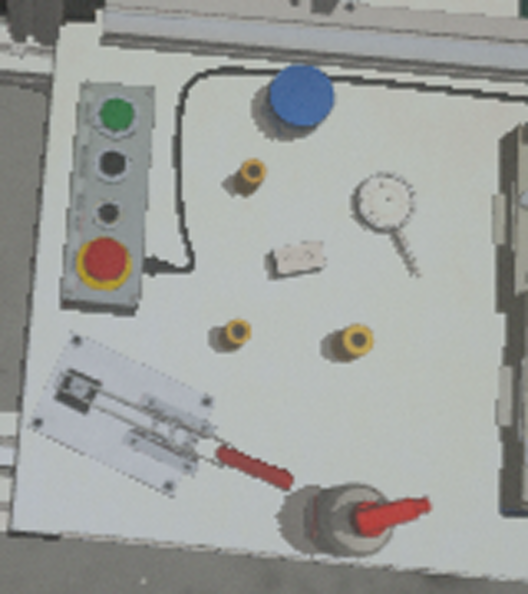

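View pics/t_l.png

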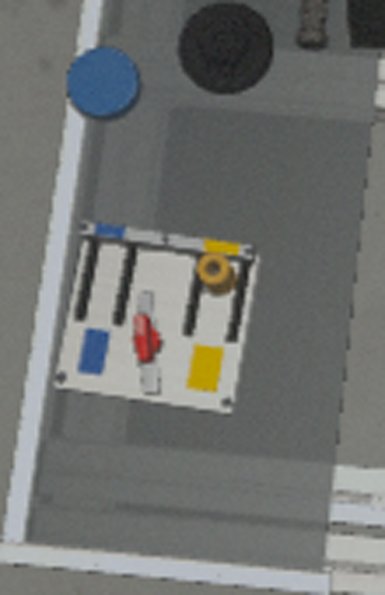

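View pics/s_r.png

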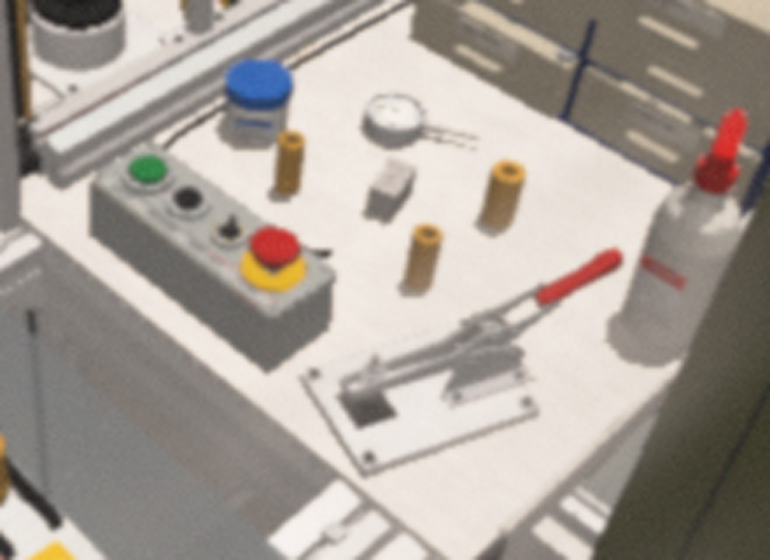

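View pics/s_l.png

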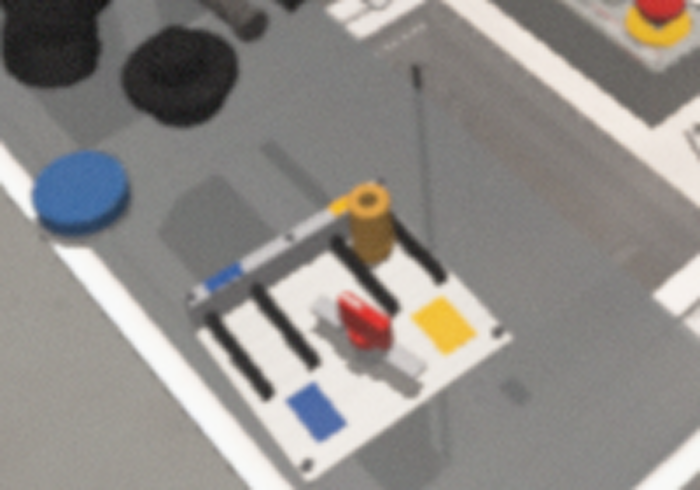

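Emit:
arm_command:
  moves:
    - [[0, 0, 0.09, 0, 0, -0.85, 1], [0, 0, 0.09, 0, 0, -0.85, 1], [0, 0, 0.09, 0, 0, -0.85, 1], [0.0, 0.05, 0.07, 0, 0, 0, 1], [0.04, 0.08, 0, 0, 0, 0, 1], [0.05, 0.08, 0, 0, 0, 0, 1], [0.05, 0.08, 0, 0, 0, 0, 1], [0.05, 0.08, 0, 0, 0, 0, 1], [0.05, 0.08, 0, 0, 0, 0, 1], [0.05, 0.08, 0, 0, 0, 0, 1], [0.05, 0.08, 0, 0, 0, 0, 1], [0.0, 0.0, 0, 0, 0, 0, 1]]

```text
clock: 1.35
position: [0.3342, -0.3084, 0.3826]
tool_rot: [-3.129, 0.027, -0.007]
wrist_force: [-0.3, -0.6, 0.3]
width: 0.0951
```

```bash
python3 - <<'E'
from h import *
s=monitor.sense();print(s["clock"],s["position"],s["tool_rot"],s["wrist_force"])
c,im=snap("wrist","w1.png",k=1.5)
print(ray(c,252,191)[0]); 
for p in[(.619,-.188,.055),(.471,-.183,.055),(.474,-.289,.055)]:print(proj(c,p))
E
```

```text
1.35 [ 0.33419656 -0.30844333  0.38262777] [-3.12870989  0.02738751 -0.00667125] [-0.25998083 -0.59515854  0.25563546]
[ 0.40596968 -0.31149606  0.55340547]
(np.float64(162.9641309968195), np.float64(-53.83632472322532))
(np.float64(168.54256028844867), np.float64(63.487591370193854))
(np.float64(240.59219226565904), np.float64(59.78846932776682))
```

View pics/w1.png

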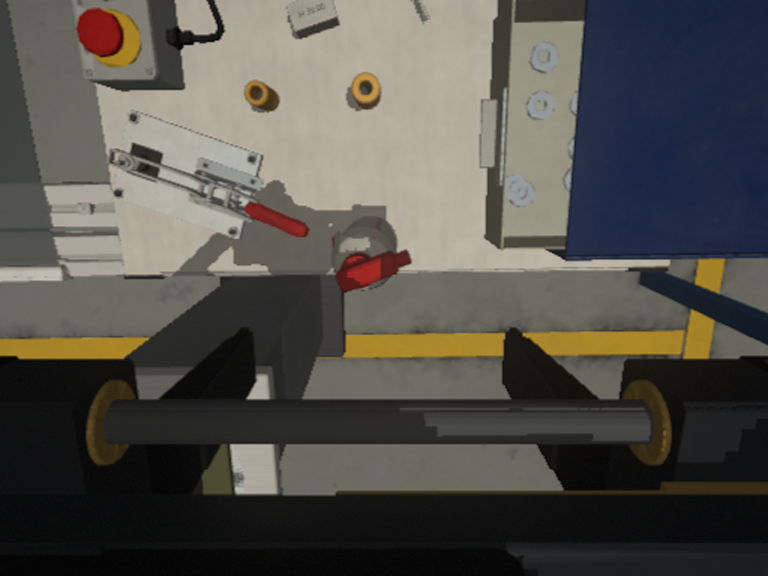

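Emit:
arm_command:
  moves:
    - [[0.07, 0.05, 0, 0, 0, 0, 1], [0.07, 0.05, 0, 0, 0, 0, 1], [0.07, 0.03, 0, 0, 0, 0, 1], [0.06, 0.0, 0, 0, 0, 0, 1], [0, 0, 0, 0, 0, 0, 1]]

```text
clock: 1.9
position: [0.4696, -0.2488, 0.3805]
tool_rot: [-3.132, 0.047, -0.0]
wrist_force: [-0.7, 0.2, -0.3]
width: 0.0951
```

```bash
python3 - <<'E'
from h import *
s=monitor.sense();print(s["clock"],s["position"],s["tool_rot"],s["wrist_force"])
c,im=snap("wrist","w2.png",k=1.5)
print(c["extrinsics"].round(3),ray(c,252,191)[0]); 
for p in[(.619,-.188,.055),(.471,-.183,.055),(.474,-.289,.055)]:print(proj(c,p))
E
```

```text
1.9 [ 0.46957247 -0.24880735  0.38053616] [-3.13208056e+00  4.71558809e-02 -3.34570673e-05] [-0.74069019  0.16879167 -0.34686856]
[[-0.03  -0.999 -0.01  -0.23 ]
 [ 0.965 -0.027 -0.259 -0.387]
 [ 0.259 -0.018  0.966 -0.677]
 [ 0.     0.     0.     1.   ]] [ 0.54204026 -0.25216932  0.55098693]
(np.float64(209.63478614694037), np.float64(52.49798797511096))
(np.float64(212.57065253269943), np.float64(154.53181479294193))
(np.float64(280.3061267832624), np.float64(150.66819324421726))
```

View pics/w2.png

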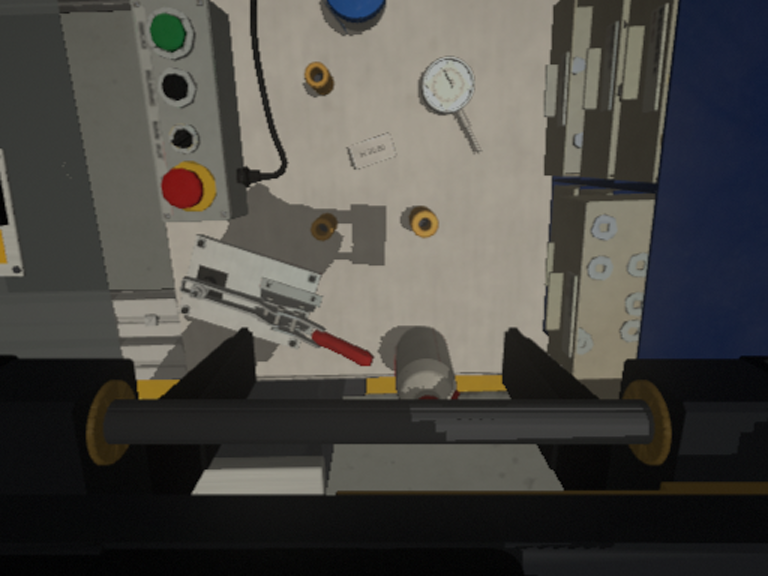

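```bash
python3 - <<'E'
from h import *
im=cv2.imread("pics/raw_w2.png")
o=[cv2.resize(im[v-20:v+20,u-20:u+20],(260,260),interpolation=cv2.INTER_CUBIC) for u,v in((212,50),(216,150),(283,148))]
cv2.imwrite("pics/w2z.png",np.hstack(o))
E
```

```text
(no output)
```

View pics/w2z.png

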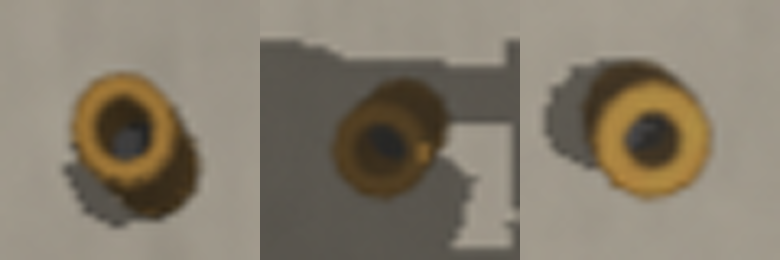

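```bash
python3 - <<'E'
from h import *
c=vision.calibration("wrist");ct=vision.calibration("top")
for n,u,v,w in(("b1",210.4,49,15.4),("b2",214.1,152.1,14.5),("b3",282.8,148.7,18.1)):
    p=hit(c,u,v,.055);print(n,p.round(4),(w*-(c["extrinsics"]@[*p,1])[2]/c["fx"]).round(4),np.round(proj(ct,p),1))
    # top view mask centroid (blob contour of hsv)
im=cv2.imread("pics/top0.png");h=cv2.cvtColor(im,cv2.COLOR_BGR2HSV)
o=[cv2.resize(im[v-15:v+15,u-15:u+15],(260,260),interpolation=cv2.INTER_CUBIC) for u,v in((331,183),(326,231),(362,234))]
cv2.imwrite("pics/t0z.png",np.hstack(o))
E
```

```text
b1 [ 0.6223 -0.1898  0.055 ] 0.0222 [331.7 181.9]
b2 [ 0.4734 -0.1859  0.055 ] 0.0227 [327.2 230.4]
b3 [ 0.4755 -0.2932  0.055 ] 0.0282 [363.4 233.1]
```

View pics/t0z.png

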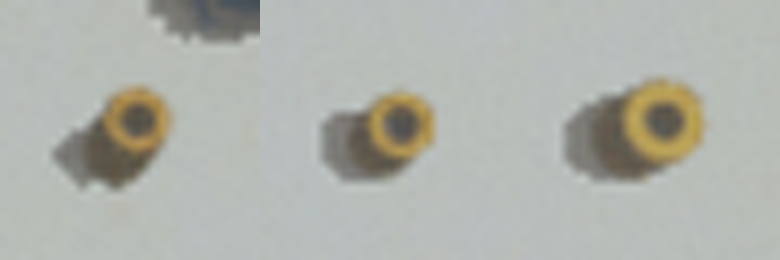

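Emit:
arm_command:
  moves:
    - [[0.008, 0.06, -0.05, -0.09, 0, 0.3, 1], [0, 0.06, -0.08, 0, 0, 0, 1], [0, 0.006, -0.09, 0, 0, 0, 1], [0, 0, -0.09, 0, 0, 0, 1], [0, 0, -0.09, 0, 0, 0, 1], [0, 0, -0.09, 0, 0, 0, 1], [0, 0, -0.08, 0, 0, 0, 1], [0, 0, 0, 0, 0, 0, 1]]

```text
clock: 2.75
position: [0.4621, -0.1946, 0.0895]
tool_rot: [3.134, -0.027, 0.003]
wrist_force: [-0.8, 0.6, -0.6]
width: 0.095
```

```bash
python3 - <<'E'
from h import *
s=monitor.sense();print(s["clock"],s["position"],s["tool_rot"],s["wrist_force"])
c,im=snap("wrist","w3.png",k=1.5)
print(proj(c,(.4734,-.1859,.055)))
E
```

```text
2.75 [ 0.46214345 -0.19463898  0.08949289] [ 3.13393406e+00 -2.67241673e-02  2.75345229e-03] [-0.78414523  0.64184474 -0.60148664]
(np.float64(239.32221102818744), np.float64(201.0142278004924))
```

View pics/w3.png

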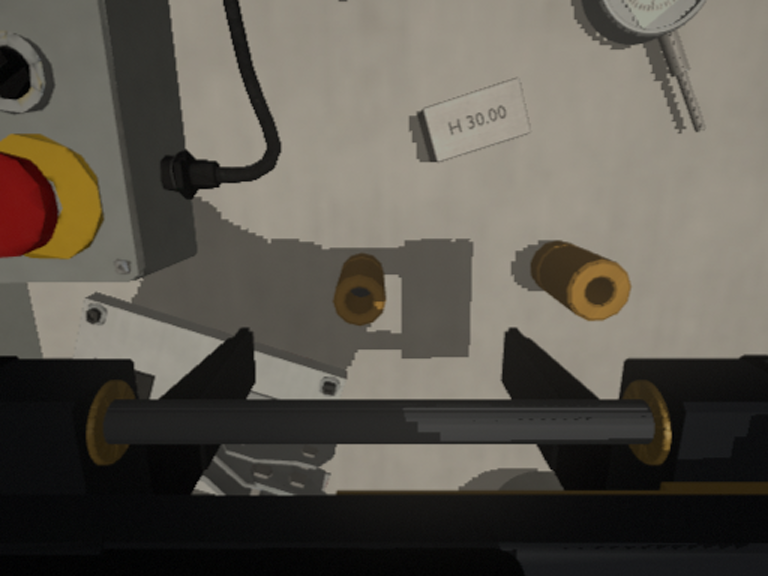

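```bash
python3 - <<'E'
from h import *
c=vision.calibration("wrist")
for u,v in((359,299.5),(599,290.5)):print(hit(c,u/1.5-.2,v/1.5-.2,.055))
E
```

```text
[ 0.4758128  -0.18688344  0.055     ]
[ 0.47790993 -0.29603172  0.055     ]
```

Emit:
arm_command:
  moves:
    - [[0.026, 0.016, -0.01, 0, 0, 0, 1], [0, 0, -0.06, 0, 0, 0, 1], [0, 0, -0.06, 0, 0, 0, 1], [0, 0, 0, 0, 0, 0, 1]]

```text
clock: 3.2
position: [0.4876, -0.1931, 0.0392]
tool_rot: [3.121, -0.033, 0.043]
wrist_force: [-1.2, 0.5, -0.5]
width: 0.0955
```

Emit:
arm_command:
  moves:
    - [[0, 0, 0, 0, 0, 0, 1], [0, 0, 0, 0, 0, 0, 1]]

```text
clock: 3.4
position: [0.4917, -0.1946, 0.0446]
tool_rot: [3.117, -0.033, 0.053]
wrist_force: [0.3, -0.1, 0.9]
width: 0.0951
```

Emit:
arm_command:
  moves:
    - [[0, 0, 0, 0, 0, 0, 1]]

```text
clock: 3.5
position: [0.4934, -0.1953, 0.0471]
tool_rot: [3.116, -0.033, 0.059]
wrist_force: [0.2, -0.9, 0.2]
width: 0.0951
```

Emit:
arm_command:
  moves:
    - [[0, 0, 0, 0, 0, 0, 1]]

```text
clock: 3.6
position: [0.4945, -0.1958, 0.0488]
tool_rot: [3.114, -0.033, 0.063]
wrist_force: [0.1, -0.5, 0.1]
width: 0.0953
```

```bash
cat >> h.py <<'E'
from scipy.spatial.transform import Rotation as Ro
def need(x,y,z,yaw=0):
    s=monitor.sense();d=np.array([x,y,z])-s["position"]
    r=(Ro.from_euler("z",yaw)*Ro.from_rotvec([np.pi,0,0])*Ro.from_rotvec(s["tool_rot"]).inv()).as_rotvec()
    print("t",round(s["clock"],2),"pos",s["position"].round(4),"need shift units",(d/.5).round(4),"turn units",(r/.1).round(2),"F",s["wrist_force"].round(1),"w",round(s["width"],4))
E
python3 -c "
from h import *
need(.475,-.1865,.022)"
```

```text
t 3.6 pos [ 0.4945 -0.1958  0.0488] need shift units [-0.039   0.0186 -0.0536] turn units [0.27 0.4  0.21] F [ 0.1 -0.5  0.1] w 0.0953
```

Emit:
arm_command:
  moves:
    - [[-0.02, 0.01, 0, 0.14, 0.2, 0.1, 1], [-0.02, 0.01, 0, 0.13, 0.2, 0.1, 1], [0, 0, 0, 0, 0, 0, 1]]

```text
clock: 3.9
position: [0.4735, -0.1853, 0.0506]
tool_rot: [-3.14, -0.001, 0.001]
wrist_force: [0.0, -0.3, -1.1]
width: 0.0951
```

```bash
python3 -c "
from h import *
need(.475,-.1865,.022)"
```

```text
t 3.9 pos [ 0.4735 -0.1853  0.0506] need shift units [ 0.0029 -0.0023 -0.0572] turn units [-0.02 -0.01 -0.01] F [ 0.  -0.3 -1.1] w 0.0951
```

Emit:
arm_command:
  moves:
    - [[0.002, -0.002, -0.02, 0, 0, 0, 1], [0, 0, -0.02, 0, 0, 0, 1], [0, 0, -0.018, 0, 0, 0, 1], [0, 0, 0, 0, 0, 0, 1]]

```text
clock: 4.3
position: [0.4735, -0.186, 0.0182]
tool_rot: [-3.139, -0.001, 0.004]
wrist_force: [-1.0, 0.1, -0.1]
width: 0.0951
```

```bash
python3 -c "
from h import *
need(.475,-.1865,.022)"
```

```text
t 4.3 pos [ 0.4735 -0.186   0.0182] need shift units [ 0.003  -0.001   0.0075] turn units [-0.02 -0.02 -0.01] F [-1.   0.1 -0.1] w 0.0951
```

Emit:
arm_command:
  moves:
    - [[0.002, 0, 0.008, 0, 0, 0, 0.2], [0, 0, 0, 0, 0, 0, -0.3], [0, 0, 0, 0, 0, 0, -1], [0, 0, 0, 0, 0, 0, -1], [0, 0, 0, 0, 0, 0, -1], [0, 0, 0, 0, 0, 0, -1]]
  grip_force: 20

```text
clock: 4.9
position: [0.4751, -0.1862, 0.0226]
tool_rot: [-3.139, -0.001, 0.003]
wrist_force: [-0.1, -0.2, 0.1]
width: 0.0522
```

```bash
python3 -c "
from h import *
need(.475,-.1865,.022)"
```

```text
t 4.9 pos [ 0.4751 -0.1862  0.0226] need shift units [-0.0002 -0.0007 -0.0013] turn units [-0.02 -0.02 -0.01] F [-0.1 -0.2  0.1] w 0.0522
```

Emit:
arm_command:
  moves:
    - [[0, 0, 0, 0, 0, 0, -1], [0, 0, 0, 0, 0, 0, -1], [0, 0, 0, 0, 0, 0, -1], [0, 0, 0, 0, 0, 0, -1], [0, 0, 0, 0, 0, 0, -1]]

```text
clock: 5.4
position: [0.4753, -0.1863, 0.023]
tool_rot: [-3.14, -0.001, 0.002]
wrist_force: [0.2, 0.2, 0.1]
width: 0.0239
```

Emit:
arm_command:
  moves:
    - [[0, 0, 0.04, 0, 0, 0, -1], [0, 0, 0.07, 0, 0, 0, -1], [0, 0, 0.08, 0, 0, 0, -1], [0, 0, 0.08, 0, 0, 0, -1], [0, 0.03, 0.06, 0, 0, 0, -1], [0, 0.06, 0.02, 0, 0, 0, -1], [0, 0.08, 0, 0, 0, 0, -1], [0, 0.08, 0, 0, 0, 0, -1], [0, 0.08, 0, 0, 0, 0, -1], [0, 0.08, 0, 0, 0, 0, -1], [0, 0.08, 0, 0, 0, 0, -1], [0, 0.08, 0, 0, 0, 0, -1]]

```text
clock: 6.6
position: [0.4682, 0.1071, 0.2001]
tool_rot: [-3.135, 0.016, 0.012]
wrist_force: [-0.0, -0.5, -1.2]
width: 0.0239
```

```bash
python3 -c "
from h import *
need(.45,.24,.2)"
```

```text
t 6.6 pos [0.4682 0.1071 0.2001] need shift units [-3.640e-02  2.658e-01 -1.000e-04] turn units [-0.06 -0.08  0.1 ] F [-0.  -0.5 -1.2] w 0.0239
```

Emit:
arm_command:
  moves:
    - [[-0.01, 0.07, 0, 0, 0, 0, -1], [-0.01, 0.07, 0, 0, 0, 0, -1], [-0.01, 0.06, 0, 0, 0, 0.1, -1], [0, 0.035, 0, 0, 0, 0, -1], [0, 0.01, 0, 0, 0, 0, -1], [0, 0, 0, 0, 0, 0, -1]]

```text
clock: 7.2
position: [0.4486, 0.2384, 0.1966]
tool_rot: [-3.136, -0.012, 0.021]
wrist_force: [-0.1, -0.4, -2.4]
width: 0.0236
```

```bash
python3 -c "
from h import *
need(.45,.24,.2)
c,im=snap('wrist','w4.png',k=1.5)
"
```

```text
t 7.2 pos [0.4486 0.2384 0.1966] need shift units [0.0028 0.0032 0.0068] turn units [-0.05 -0.13 -0.08] F [-0.1 -0.4 -2.4] w 0.0236
```

View pics/w4.png

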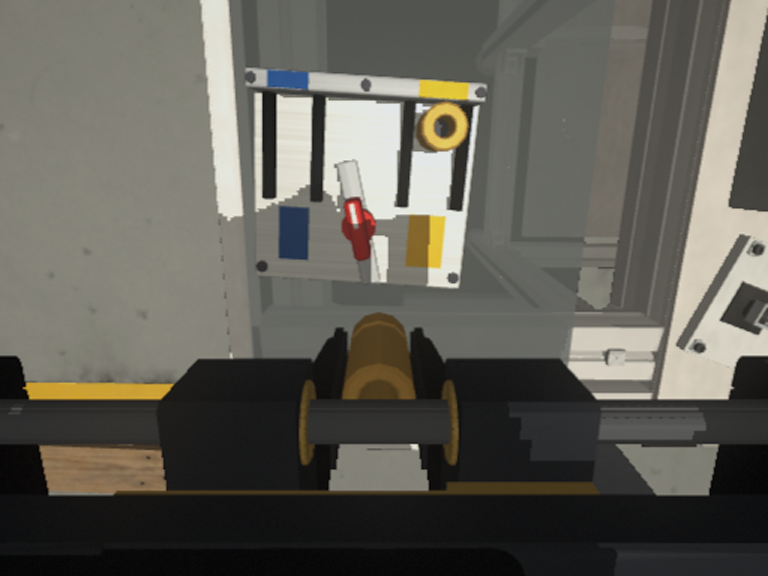

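```bash
python3 -c "
from h import *
im=cv2.imread('pics/raw_w4.png')
cv2.imwrite('pics/w4z.png',cv2.resize(im[40:200,150:345],None,fx=4,fy=4,interpolation=cv2.INTER_CUBIC)[:, :])
o=cv2.imread('pics/w4z.png');print(o.shape);cv2.imwrite('pics/w4z.png',cv2.resize(o,(731,600)))
"
```

```text
(640, 780, 3)
```

View pics/w4z.png

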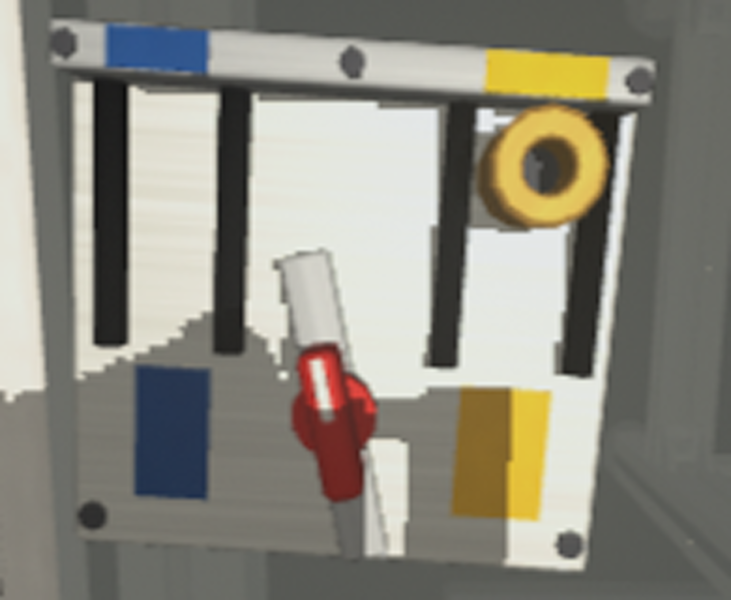

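```bash
cat > tr.py <<'E'
from h import *
def pt(c,X,Y,z,k=3.75,ox=150,oy=40): return hit(c,ox+X/k-.4,oy+Y/k-.4,z)
if __name__=="__main__":
    c=vision.calibration("wrist")
    A=[("stopL",52,66,.036,(58,None)),("stopR",651,103,.036,(58,None)),
    ("bl",110.5,345,.019,(-14,67.25)),("br",229,353,.019,(-14,32.75)),("yl",443,366,.019,(-14,-30.25)),("yr",577,375,.019,(-14,-69.75)),("blT",112,82,.021,(None,67.25)),("brT",236,92,.021,(None,32.75)),("ylT",461,106,.021,(None,-30.25)),
    ("cBR",585,570,.006,(None,None)),("cBL",78,540,.006,(None,None)),("stopBlueC",158,50,.036,(None,50)),("stopYelC",548,73,.036,(None,-50)),
    ("finTip",342,500,.059,()),("finTop",320,345,.059,()),("b4",552,165,.061,())]
    for n,X,Y,z,m in A: print(n,(pt(c,X,Y,z)*1e3).round(1),m)
E
python3 tr.py
```

```text
stopL [564.1 325.8  36. ] (58, None)
stopR [556.2 171.4  36. ] (58, None)
bl [491.8 318.6  19. ] (-14, 67.25)
br [489.8 284.6  19. ] (-14, 32.75)
yl [486.6 223.   19. ] (-14, -30.25)
yr [484.3 184.4  19. ] (-14, -69.75)
blT [562.  313.9  21. ] (None, 67.25)
brT [559.7 280.5  21. ] (None, 32.75)
ylT [556.6 219.7  21. ] (None, -30.25)
cBR [422.3 176.8   6. ] (None, None)
cBL [430.6 335.1   6. ] (None, None)
stopBlueC [568.  298.4  36. ] (None, 50)
stopYelC [563.2 198.3  36. ] (None, -50)
finTip [455.7 250.6  59. ] ()
finTop [495.9 256.1  59. ] ()
b4 [539.5 199.5  61. ] ()
```

Emit:
arm_command:
  moves:
    - [[0.04, 0.03, 0, 0, 0, -0.2, -1], [0.05, 0.04, -0.03, 0, -0.1, -0.3, -1], [0.05, 0.04, -0.05, 0, 0, -0.1, -1], [0.02, 0.01, -0.06, 0, 0, 0, -1], [0, 0, -0.03, 0, 0, 0, -1], [0, 0, 0, 0, 0, 0, -1], [0, 0, 0, 0, 0, 0, -1]]

```text
clock: 7.95
position: [0.5338, 0.2916, 0.1103]
tool_rot: [-3.136, 0.103, 0.0]
wrist_force: [-1.0, -0.4, -1.6]
width: 0.0235
```

```bash
python3 -c "
from h import *
need(.5307,.2994,.09,-.055)
c,im=snap('wrist','w5.png',k=1.5)
"
```

```text
t 7.95 pos [0.5338 0.2916 0.1103] need shift units [-0.0061  0.0156 -0.0406] turn units [-0.04 -0.    0.11] F [-1.  -0.4 -1.6] w 0.0235
```

View pics/w5.png

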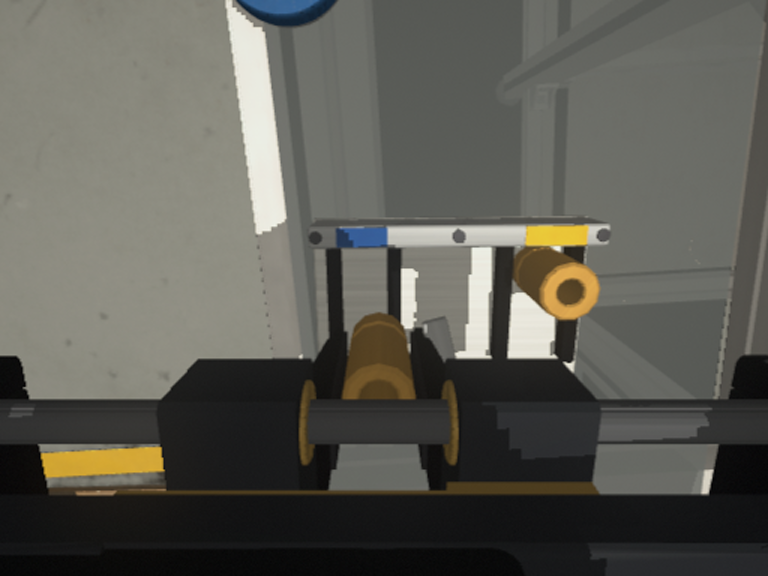

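```bash
python3 -c "
from tr import *
c=vision.calibration('wrist')
f=lambda X,Y,z:(pt(c,X,Y,z,1.5,0,0)*1e3).round(1)
print(f(334,250,.021),f(394,250,.021),'low',f(336,320,.021),f(394.5,320,.021),f(500,250,.021),f(499,340,.021),f(568,340,.021))
print('stop',f(310,247,.036),f(607,246,.036),'b4',f(571,291,.061))
im=cv2.imread('pics/raw_w5.png');cv2.imwrite('pics/w5z.png',cv2.resize(im[140:250,195:420],None,fx=3.5,fy=3.5,interpolation=cv2.INTER_CUBIC))
"
```

```text
[559.8 315.6  21. ] [557.7 282.6  21. ] low [519.1 318.2  21. ] [517.  284.6  21. ] [553.9 224.3  21. ] [500.9 224.9  21. ] [498.4 185.   21. ]
stop [564.8 326.3  36. ] [555.4 172.7  36. ] b4 [539.9 200.2  61. ]
```

View pics/w5z.png

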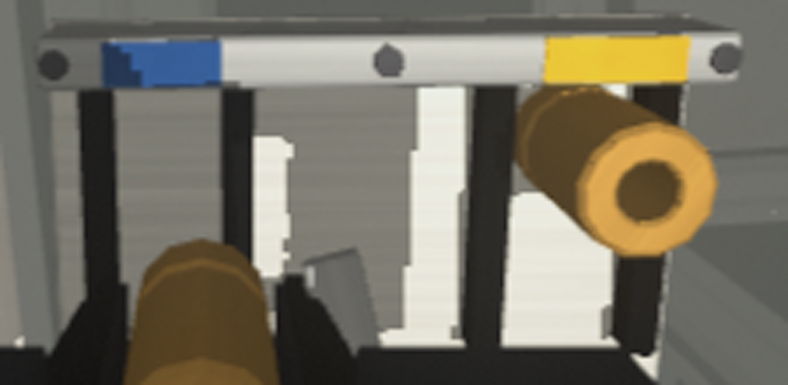

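Emit:
arm_command:
  moves:
    - [[-0.006, 0.016, -0.02, 0, 0, 0.1, -1], [0, 0, -0.04, 0, 0, 0, -1], [0, 0, -0.03, 0, 0, 0, -1], [0, 0, -0.02, 0, 0, 0, -1], [0, 0, 0, 0, 0, 0, -1]]

```text
clock: 8.5
position: [0.5318, 0.3015, 0.0587]
tool_rot: [-3.131, 0.085, -0.014]
wrist_force: [-0.8, 1.3, -1.3]
width: 0.0233
```

```bash
python3 -c "
from h import *
need(.531,.300,.05,-.058)"
```

```text
t 8.5 pos [0.5318 0.3015 0.0587] need shift units [-0.0016 -0.003  -0.0174] turn units [-0.09  0.09 -0.04] F [-0.8  1.3 -1.3] w 0.0233
```

Emit:
arm_command:
  moves:
    - [[-0.001, -0.003, -0.015, -0.09, 0.09, -0.04, -1], [0, 0, -0.02, 0, 0, 0, -1], [0, 0, -0.008, 0, 0, 0, -1], [0, 0, 0, 0, 0, 0, -1]]

```text
clock: 8.9
position: [0.5321, 0.3005, 0.0368]
tool_rot: [-3.14, 0.092, -0.002]
wrist_force: [-0.3, -1.3, -1.0]
width: 0.0237
```

```bash
python3 -c "
from h import *
need(.531,.300,.029,-.058)"
```

```text
t 8.9 pos [0.5321 0.3005 0.0368] need shift units [-0.0022 -0.0011 -0.0155] turn units [-0.    0.01  0.  ] F [-0.3 -1.3 -1. ] w 0.0237
```

Emit:
arm_command:
  moves:
    - [[0, 0, -0.006, 0, 0, 0, -1], [0, 0, -0.006, 0, 0, 0, -1], [0, 0, 0, 0, 0, 0, -1]]

```text
clock: 9.2
position: [0.5326, 0.3007, 0.0308]
tool_rot: [-3.14, 0.092, -0.003]
wrist_force: [-0.7, 0.3, -0.9]
width: 0.0237
```

```bash
python3 -c "
from h import *
need(.531,.300,.029,-.058)"
```

```text
t 9.2 pos [0.5326 0.3007 0.0308] need shift units [-0.0032 -0.0013 -0.0036] turn units [-0.    0.02  0.  ] F [-0.7  0.3 -0.9] w 0.0237
```

Emit:
arm_command:
  moves:
    - [[0.01, -0.001, 0, 0, 0, 0, -1], [0.012, -0.001, -0.001, 0, 0, 0, -1], [0.006, 0, -0.002, 0, 0, 0, -1], [0, 0, -0.003, 0, 0, 0, -1]]

```text
clock: 9.6
position: [0.549, 0.2999, 0.029]
tool_rot: [-3.139, 0.092, -0.007]
wrist_force: [-1.7, -0.8, 6.4]
width: 0.0237
```

```bash
python3 -c "
from h import *
need(.551,.299,.029,-.058)"
```

```text
t 9.6 pos [0.549  0.2999 0.029 ] need shift units [ 0.004  -0.0018  0.0001] turn units [-0.01  0.05  0.01] F [-1.7 -0.8  6.4] w 0.0237
```

Floor touched. Push the last bit.

Emit:
arm_command:
  moves:
    - [[0.005, 0, 0, 0, 0, 0, -1], [0.005, 0, 0, 0, 0, 0, -1]]

```text
clock: 9.8
position: [0.5511, 0.2999, 0.0289]
tool_rot: [-3.14, 0.093, 0.007]
wrist_force: [-12.5, -0.2, 9.3]
width: 0.0238
```

```bash
python3 -c "
from h import *
need(.551,.299,.029,-.058)"
```

```text
t 9.8 pos [0.5511 0.2999 0.0289] need shift units [-0.0002 -0.0018  0.0001] turn units [-0.   -0.04  0.01] F [-12.5  -0.2   9.3] w 0.0238
```

Emit:
arm_command:
  moves:
    - [[0, 0, 0, 0, 0, 0, -0.28], [0, 0, 0, 0, 0, 0, -0.28], [0, 0, 0, 0, 0, 0, -0.28], [0, 0, 0.01, 0, 0, 0, -0.28], [0, 0, 0.03, 0, 0, 0, -0.28], [0, 0, 0.05, 0, 0, 0, -0.28]]

```text
clock: 10.4
position: [0.5489, 0.2988, 0.0726]
tool_rot: [3.137, -0.093, -0.016]
wrist_force: [0.4, 0.0, 0.1]
width: 0.0344
```

```bash
python3 -c "
from h import *
need(.48,.2,.2,0)"
```

```text
t 10.4 pos [0.5489 0.2988 0.0726] need shift units [-0.1379 -0.1975  0.2549] turn units [ 0.03 -0.1   0.59] F [0.4 0.  0.1] w 0.0344
```

Emit:
arm_command:
  moves:
    - [[-0.02, 0, 0.06, 0, 0, 0, -0.28], [-0.05, -0.02, 0.07, 0, 0, 0.1, 0], [-0.04, -0.04, 0.07, 0, 0, 0.1, 0.5], [-0.02, -0.04, 0.05, 0, 0, 0.1, 1], [0, -0.03, 0.02, 0, 0, 0.1, 1], [0, 0, 0, 0, 0, 0.0, 1]]

```text
clock: 11.0
position: [0.4863, 0.234, 0.2275]
tool_rot: [-3.136, 0.026, -0.017]
wrist_force: [0.0, 0.4, 0.0]
width: 0.0689
```

```bash
python3 -c "
from h import *
need(.48,.2,.2,0)
c,im=snap('wrist','w6.png',k=1.5)
"
```

```text
t 11.0 pos [0.4863 0.234  0.2275] need shift units [-0.0126 -0.0679 -0.055 ] turn units [-0.05  0.11  0.17] F [0.  0.4 0. ] w 0.0689
```

View pics/w6.png

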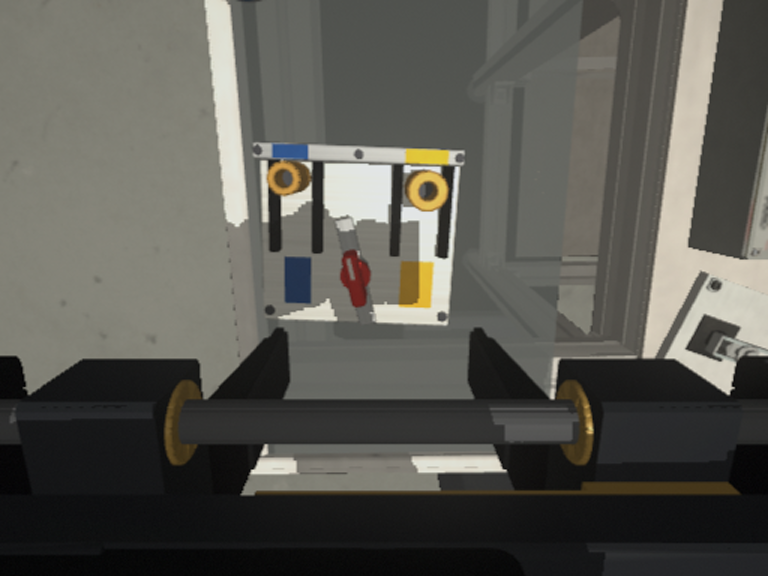

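Emit:
arm_command:
  moves:
    - [[0, -0.05, 0, 0, 0, 0.1, 1], [0.01, -0.08, 0, 0, 0.1, 0.07, 1], [0.02, -0.09, 0, 0, 0, 0, 1], [0.02, -0.09, 0, 0, 0, 0, 1], [0.03, -0.09, 0, 0, 0, 0, 1], [0.03, -0.09, 0, 0, 0, 0, 1], [0.03, -0.09, 0, 0, 0, 0, 1], [0.03, -0.09, 0, 0, 0, 0, 1], [0.03, -0.08, -0.02, 0, 0, 0, 1], [0.02, -0.06, -0.03, 0, 0, 0, 1], [0.01, -0.02, -0.03, 0, 0, 0, 1], [0, 0, 0, 0, 0, 0, 1]]

```text
clock: 12.25
position: [0.6045, -0.1897, 0.1755]
tool_rot: [-3.127, -0.009, 0.014]
wrist_force: [-0.9, 0.2, -1.3]
width: 0.095
```

```bash
python3 -c "
from h import *
need(.605,-.19,.12,0)
"
```

```text
t 12.25 pos [ 0.6045 -0.1897  0.1755] need shift units [ 0.001  -0.0005 -0.111 ] turn units [-0.14 -0.09 -0.06] F [-0.9  0.2 -1.3] w 0.095
```

Emit:
arm_command:
  moves:
    - [[0.01, 0, -0.03, -0.14, -0.1, -0.06, 1], [0.01, 0, -0.04, 0, 0, 0, 1], [0, 0, -0.03, 0, 0, 0, 1], [0, 0, 0, 0, 0, 0, 1], [0, 0, 0, 0, 0, 0, 1]]

```text
clock: 12.75
position: [0.6155, -0.1853, 0.1232]
tool_rot: [-3.139, -0.003, 0.001]
wrist_force: [-0.4, -0.1, 0.2]
width: 0.0949
```

```bash
python3 -c "
from h import *
need(.622,-.19,.08,0)
c,im=snap('wrist','w7.png',k=1.5)
print(proj(c,(.6223,-.1898,.055)))
"
```

```text
t 12.75 pos [ 0.6155 -0.1853  0.1232] need shift units [ 0.0131 -0.0093 -0.0864] turn units [-0.02 -0.01 -0.02] F [-0.4 -0.1  0.2] w 0.0949
(np.float64(258.91854663410044), np.float64(193.69815407030475))
```

View pics/w7.png

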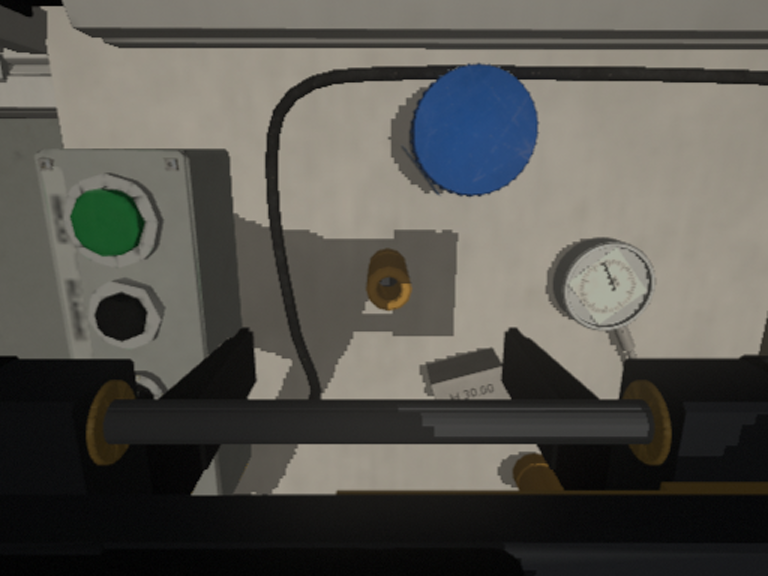

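Emit:
arm_command:
  moves:
    - [[0.012, -0.008, -0.02, 0, 0, 0, 0.25], [0.004, -0.001, -0.03, 0, 0, 0, 0.25], [0, 0, -0.03, 0, 0, 0, 0.25], [0, 0, -0.015, 0, 0, 0, 0.25], [0, 0, 0, 0, 0, 0, 0.25], [0, 0, 0, 0, 0, 0, 0.25]]

```text
clock: 13.4
position: [0.6245, -0.1903, 0.0733]
tool_rot: [-3.14, -0.003, -0.002]
wrist_force: [0.4, 0.2, 0.5]
width: 0.0603
```

```bash
python3 -c "
from h import *
need(.624,-.19,.022,0)
"
```

```text
t 13.4 pos [ 0.6245 -0.1903  0.0733] need shift units [-0.001   0.0006 -0.1026] turn units [-0.02  0.02 -0.02] F [0.4 0.2 0.5] w 0.0603
```

Emit:
arm_command:
  moves:
    - [[0, 0, -0.02, 0, 0, 0, 0.25], [0, 0, -0.03, 0, 0, 0, 0.25], [0, 0, -0.03, 0, 0, 0, 0.25], [0, 0, -0.012, 0, 0, 0, 0.25], [0, 0, 0, 0, 0, 0, 0.25]]

```text
clock: 13.9
position: [0.6243, -0.1903, 0.0235]
tool_rot: [-3.14, -0.003, -0.003]
wrist_force: [0.1, 0.3, 0.0]
width: 0.059
```

```bash
python3 -c "
from h import *
need(.624,-.19,.022,0)
"
```

```text
t 13.9 pos [ 0.6243 -0.1903  0.0235] need shift units [-0.0006  0.0006 -0.003 ] turn units [-0.01  0.02 -0.02] F [0.1 0.3 0. ] w 0.059
```

Emit:
arm_command:
  moves:
    - [[0, 0, -0.001, 0, 0, 0, -1], [0, 0, 0, 0, 0, 0, -1], [0, 0, 0, 0, 0, 0, -1], [0, 0, 0, 0, 0, 0, -1], [0, 0, 0, 0, 0, 0, -1], [0, 0, 0, 0, 0, 0, -1]]

```text
clock: 14.5
position: [0.6254, -0.1907, 0.0245]
tool_rot: [-3.141, -0.003, -0.007]
wrist_force: [0.1, 0.4, -1.3]
width: 0.0237
```

Emit:
arm_command:
  moves:
    - [[0, 0, 0.04, 0, 0, 0, -1], [0, 0, 0.07, 0, 0, 0, -1], [0, 0, 0.08, 0, 0, 0, -1], [-0.02, 0.02, 0.07, 0, 0, 0, -1], [-0.03, 0.06, 0.04, 0, 0, 0, -1], [-0.03, 0.09, 0, 0, 0, 0, -1], [-0.03, 0.09, 0, 0, 0, 0, -1], [-0.03, 0.09, 0, 0, 0, 0, -1], [-0.03, 0.09, 0, 0, 0, 0, -1], [-0.03, 0.09, 0, 0, 0, -0.1, -1], [-0.03, 0.09, 0, 0, 0, -0.1, -1], [-0.02, 0.09, 0, 0, 0, -0.1, -1]]

```text
clock: 15.7
position: [0.4929, 0.1713, 0.1805]
tool_rot: [-3.139, 0.065, -0.013]
wrist_force: [1.1, -0.0, -1.0]
width: 0.0233
```

```bash
python3 -c "
from h import *
need(.513,.3012,.11,-.058)
"
```

```text
t 15.7 pos [0.4929 0.1713 0.1805] need shift units [ 0.0402  0.2597 -0.141 ] turn units [-0.02  0.08 -0.17] F [ 1.1 -0.  -1. ] w 0.0233
```

Emit:
arm_command:
  moves:
    - [[0.01, 0.08, 0, 0, 0, 0, -1], [0.01, 0.07, 0, 0, 0, 0, -1], [0.01, 0.05, -0.02, 0, 0, 0, -1], [0.01, 0.02, -0.04, 0, 0, 0, -1], [0, 0.01, -0.04, 0, 0, 0, -1], [0, 0, -0.02, 0, 0, 0, -1], [0, 0, 0, 0, 0, 0, -1], [0, 0, 0, 0, 0, 0, -1]]

```text
clock: 16.5
position: [0.5096, 0.2974, 0.1204]
tool_rot: [-3.137, 0.049, -0.018]
wrist_force: [0.2, 0.6, -1.1]
width: 0.0235
```

```bash
python3 -c "
from h import *
need(.513,.3012,.06,-.058)
"
```

```text
t 16.5 pos [0.5096 0.2974 0.1204] need shift units [ 0.0068  0.0077 -0.1208] turn units [-0.04  0.12 -0.27] F [ 0.2  0.6 -1.1] w 0.0235
```

Emit:
arm_command:
  moves:
    - [[0.006, 0.007, -0.02, -0.04, 0.12, -0.27, -1], [0, 0, -0.03, 0, 0, 0, -1], [0, 0, -0.03, 0, 0, 0, -1], [0, 0, -0.02, 0, 0, 0, -1], [0, 0, 0, 0, 0, 0, -1], [0, 0, 0, 0, 0, 0, -1]]

```text
clock: 17.1
position: [0.5139, 0.2998, 0.0678]
tool_rot: [-3.139, 0.099, -0.002]
wrist_force: [0.1, 0.2, -1.1]
width: 0.0235
```

```bash
python3 -c "
from h import *
need(.513,.3012,.05,-.058)
"
```

```text
t 17.1 pos [0.5139 0.2998 0.0678] need shift units [-0.0019  0.0027 -0.0356] turn units [-0.01  0.01  0.05] F [ 0.1  0.2 -1.1] w 0.0235
```

Emit:
arm_command:
  moves:
    - [[-0.002, 0.004, -0.02, 0, 0, 0.05, -1], [0, 0, -0.02, 0, 0, 0, -1], [0, 0, -0.012, 0, 0, 0, -1], [0, 0, 0, 0, 0, 0, -1]]

```text
clock: 17.5
position: [0.5132, 0.3023, 0.0403]
tool_rot: [-3.139, 0.09, -0.004]
wrist_force: [0.5, -0.8, -2.0]
width: 0.0237
```

```bash
python3 -c "
from h import *
need(.513,.3018,.03,-.058)
"
```

```text
t 17.5 pos [0.5132 0.3023 0.0403] need shift units [-0.0003 -0.001  -0.0207] turn units [-0.01  0.02 -0.  ] F [ 0.5 -0.8 -2. ] w 0.0237
```

Emit:
arm_command:
  moves:
    - [[0, -0.001, -0.008, 0, 0, 0, -1], [0, 0, -0.006, 0, 0, 0, -1], [0, 0, -0.004, 0, 0, 0, -1], [0, 0, 0, 0, 0, 0, -1]]

```text
clock: 17.9
position: [0.5135, 0.3019, 0.0309]
tool_rot: [-3.139, 0.09, -0.005]
wrist_force: [0.1, -0.7, -0.1]
width: 0.0234
```

```bash
python3 -c "
from h import *
need(.527,.301,.03,-.058)
"
```

```text
t 17.9 pos [0.5135 0.3019 0.0309] need shift units [ 0.0269 -0.0018 -0.0019] turn units [-0.02  0.03 -0.01] F [ 0.1 -0.7 -0.1] w 0.0234
```

Emit:
arm_command:
  moves:
    - [[0.008, -0.0005, -0.001, 0, 0, 0, -1], [0.008, -0.0005, -0.001, 0, 0, 0, -1], [0.005, 0, -0.002, 0, 0, 0, -1], [0.002, 0, -0.002, 0, 0, 0, -1]]

```text
clock: 18.3
position: [0.5255, 0.3019, 0.0302]
tool_rot: [-3.138, 0.091, -0.0]
wrist_force: [-4.6, -1.2, 5.8]
width: 0.0237
```

```bash
python3 -c "
from h import *
need(.527,.301,.03,-.058)
"
```

```text
t 18.3 pos [0.5255 0.3019 0.0302] need shift units [ 0.0031 -0.0018 -0.0004] turn units [-0.02  0.   -0.  ] F [-4.6 -1.2  5.8] w 0.0237
```

Emit:
arm_command:
  moves:
    - [[0.005, 0, 0, 0, 0, 0, -1], [0.005, 0, 0, 0, 0, 0, -1], [0.005, 0, 0, 0, 0, 0, -1]]

```text
clock: 18.6
position: [0.5288, 0.3018, 0.0304]
tool_rot: [3.14, -0.092, -0.021]
wrist_force: [-12.3, -0.2, 9.9]
width: 0.0237
```

```bash
python3 -c "
from h import *
need(.527,.301,.03,-.058)
"
```

```text
t 18.6 pos [0.5288 0.3018 0.0304] need shift units [-0.0035 -0.0016 -0.0008] turn units [-0.   -0.13  0.01] F [-12.3  -0.2   9.9] w 0.0237
```

Emit:
arm_command:
  moves:
    - [[0, 0, 0, 0, -0.1, 0, -0.28], [0, 0, 0, 0, 0, 0, -0.28], [0, 0, 0, 0, 0, 0, -0.28], [0, 0, 0.01, 0, 0, 0, -0.28], [0, 0, 0.03, 0, 0, 0, -0.28], [0, 0, 0.06, 0, 0, 0, -0.28], [0, 0, 0.07, 0, 0, 0, -0.28], [-0.04, -0.02, 0.07, 0, 0, 0.1, 0], [-0.04, -0.04, 0.05, 0, 0, 0.1, 0.5], [0, -0.03, 0.02, 0, 0, 0.1, 1], [0, -0.01, 0.0, 0, 0, 0.1, 1]]

```text
clock: 19.7
position: [0.4909, 0.2512, 0.2004]
tool_rot: [-3.137, 0.026, -0.015]
wrist_force: [0.6, 0.5, 0.0]
width: 0.0608
```

```bash
python3 -c "
from h import *
need(.48,.2,.2,0)
c,im=snap('wrist','w8.png',k=1.5)
cv2.imwrite('pics/w8z.png',cv2.resize(im[70:230,150:345],None,fx=3.75,fy=3.75,interpolation=cv2.INTER_CUBIC))
"
```

```text
t 19.7 pos [0.4909 0.2512 0.2004] need shift units [-0.0218 -0.1024 -0.0009] turn units [-0.04  0.1   0.17] F [0.6 0.5 0. ] w 0.0608
```

View pics/w8z.png

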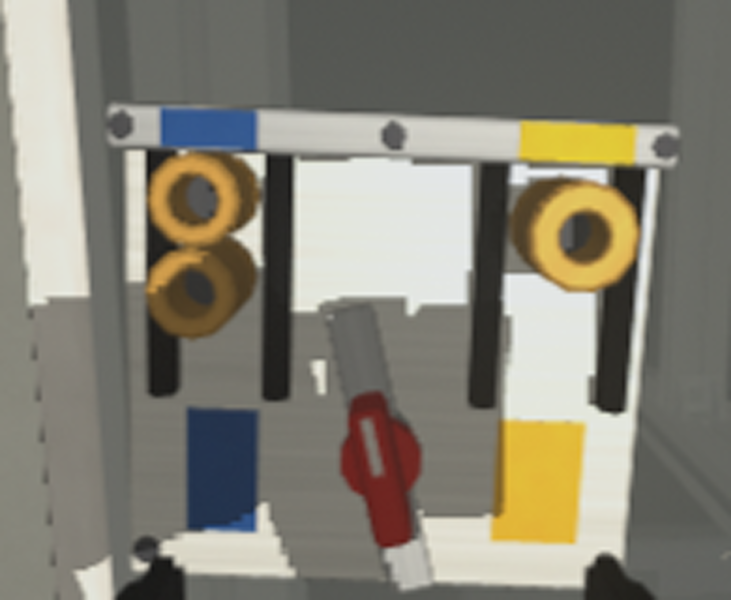

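Emit:
arm_command:
  moves:
    - [[0, -0.05, 0, 0, 0, 0.1, 1], [0, -0.08, 0, 0, 0, 0.07, 1], [0, -0.09, 0, 0, 0, 0, 1], [0, -0.09, 0, 0, 0, 0, 1], [0, -0.09, 0, 0, 0, 0, 1], [0, -0.09, 0, 0, 0, 0, 1], [0, -0.09, 0, 0, 0, 0, 1], [0, -0.09, 0, 0, 0, 0, 1], [0, -0.09, 0, 0, 0, 0, 1], [0, -0.09, 0, 0, 0, 0, 1], [0, -0.09, 0, 0, 0, 0, 1], [0, -0.06, 0, 0, 0, 0, 1]]

```text
clock: 20.95
position: [0.4874, -0.2611, 0.191]
tool_rot: [-3.13, -0.013, 0.002]
wrist_force: [-0.5, -0.3, 0.7]
width: 0.0952
```

Emit:
arm_command:
  moves:
    - [[-0.01, -0.04, -0.02, 0, 0, 0, 1], [0, -0.02, -0.04, 0, 0, 0, 1], [0, 0, -0.04, 0, 0, 0, 1], [0, 0, -0.02, 0, 0, 0, 1], [0, 0, 0, 0, 0, 0, 1], [0, 0, 0, 0, 0, 0, 1]]

```text
clock: 21.55
position: [0.4819, -0.2961, 0.1243]
tool_rot: [-3.126, -0.002, 0.009]
wrist_force: [-0.9, 0.1, 0.8]
width: 0.095
```

```bash
python3 -c "
from h import *
need(.4765,-.2945,.08,0)
c,im=snap('wrist','w9.png',k=1.5)
print(proj(c,(.4765,-.2945,.055)))
"
```

```text
t 21.55 pos [ 0.4819 -0.2961  0.1243] need shift units [-0.0108  0.0033 -0.0886] turn units [-0.16 -0.06 -0.01] F [-0.9  0.1  0.8] w 0.095
(np.float64(252.25517538668768), np.float64(207.71884823721433))
```

View pics/w9.png

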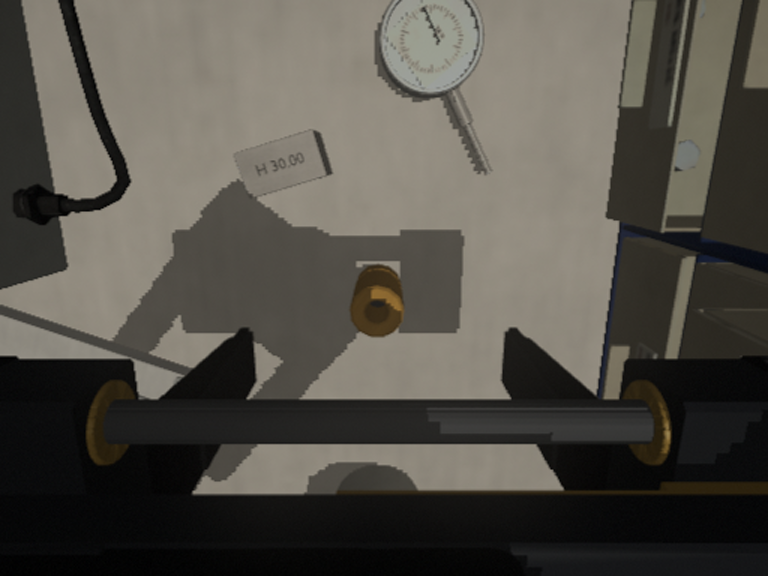

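Emit:
arm_command:
  moves:
    - [[-0.008, 0.005, -0.02, -0.16, -0.06, 0, 0.25], [0, 0, -0.03, 0, 0, 0, 0.25], [0, 0, -0.03, 0, 0, 0, 0.25], [0, 0, -0.015, 0, 0, 0, 0.25], [0, 0, 0, 0, 0, 0, 0.25], [0, 0, 0, 0, 0, 0, 0.25]]

```text
clock: 22.2
position: [0.4807, -0.2939, 0.0777]
tool_rot: [3.138, 0.005, 0.009]
wrist_force: [-1.0, -0.5, 0.7]
width: 0.0604
```

```bash
python3 -c "
from h import *
need(.4775,-.2936,.024,0)
"
```

```text
t 22.2 pos [ 0.4807 -0.2939  0.0777] need shift units [-0.0064  0.0006 -0.1075] turn units [ 0.04  0.06 -0.03] F [-1.  -0.5  0.7] w 0.0604
```

Emit:
arm_command:
  moves:
    - [[-0.006, 0, -0.02, 0.04, 0.06, 0, 0.25], [0, 0, -0.03, 0, 0, 0, 0.25], [0, 0, -0.03, 0, 0, 0, 0.25], [0, 0, -0.015, 0, 0, 0, 0.25], [0, 0, 0, 0, 0, 0, 0.25]]

```text
clock: 22.7
position: [0.4774, -0.2942, 0.0264]
tool_rot: [-3.141, -0.005, 0.001]
wrist_force: [0.9, 1.1, 0.1]
width: 0.0596
```

```bash
python3 -c "
from h import *
need(.4775,-.2936,.024,0)
"
```

```text
t 22.7 pos [ 0.4774 -0.2942  0.0264] need shift units [ 0.0001  0.0012 -0.0048] turn units [-0.   -0.01 -0.03] F [0.9 1.1 0.1] w 0.0596
```

Emit:
arm_command:
  moves:
    - [[0, 0.001, -0.005, 0, 0, 0, -1], [0, 0, 0, 0, 0, 0, -1], [0, 0, 0, 0, 0, 0, -1], [0, 0, 0, 0, 0, 0, -1], [0, 0, 0, 0, 0, 0, -1], [0, 0, 0, 0, 0, 0, -1]]

```text
clock: 23.3
position: [0.4781, -0.294, 0.0245]
tool_rot: [3.141, 0.005, 0.001]
wrist_force: [0.1, -0.1, -1.3]
width: 0.0282
```

Emit:
arm_command:
  moves:
    - [[0, 0, 0.04, 0, 0, 0, -1], [0, 0, 0.07, 0, 0, 0, -1], [0, 0, 0.08, 0, 0, 0, -1], [0, 0.02, 0.07, 0, 0, 0, -1], [0, 0.06, 0.04, 0, 0, 0, -1], [0, 0.09, 0, 0, 0, 0, -1], [0, 0.09, 0, 0, 0, 0, -1], [0, 0.09, 0, 0, 0, 0, -1], [0, 0.09, 0, 0, 0, 0, -1], [0, 0.09, 0, 0, 0, -0.15, -1], [0, 0.09, 0, 0, 0, -0.15, -1], [0, 0.09, 0, 0, 0, -0.15, -1]]

```text
clock: 24.5
position: [0.4737, 0.0703, 0.1807]
tool_rot: [-3.14, 0.087, -0.008]
wrist_force: [-0.0, 0.6, -1.9]
width: 0.0287
```

```bash
python3 -c "
from h import *
need(.5006,.2027,.11,-.058)
"
```

```text
t 24.5 pos [0.4737 0.0703 0.1807] need shift units [ 0.0538  0.2649 -0.1414] turn units [-0.01  0.05 -0.02] F [-0.   0.6 -1.9] w 0.0287
```

Emit:
arm_command:
  moves:
    - [[0.01, 0.08, 0, 0, 0, 0, -1], [0.015, 0.07, 0, 0, 0, 0, -1], [0.015, 0.05, -0.02, 0, 0, 0, -1], [0.01, 0.02, -0.04, 0, 0, 0, -1], [0, 0.01, -0.04, 0, 0, 0, -1], [0, 0, -0.02, 0, 0, 0, -1], [0, 0, 0, 0, 0, 0, -1], [0, 0, 0, 0, 0, 0, -1]]

```text
clock: 25.3
position: [0.497, 0.1963, 0.1199]
tool_rot: [-3.139, 0.072, -0.012]
wrist_force: [-0.5, 0.7, -1.5]
width: 0.0287
```

```bash
python3 -c "
from h import *
need(.5006,.2027,.06,-.058)
"
```

```text
t 25.3 pos [0.497  0.1963 0.1199] need shift units [ 0.0071  0.0129 -0.1199] turn units [-0.02  0.08 -0.12] F [-0.5  0.7 -1.5] w 0.0287
```

Emit:
arm_command:
  moves:
    - [[0.005, 0.012, -0.02, 0, 0.08, -0.12, -1], [0, 0, -0.03, 0, 0, 0, -1], [0, 0, -0.03, 0, 0, 0, -1], [0, 0, -0.02, 0, 0, 0, -1], [0, 0, 0, 0, 0, 0, -1], [0, 0, 0, 0, 0, 0, -1]]

```text
clock: 25.9
position: [0.5007, 0.2014, 0.0673]
tool_rot: [-3.138, 0.096, -0.002]
wrist_force: [-0.9, 1.0, -1.3]
width: 0.0284
```

```bash
python3 -c "
from h import *
need(.5006,.2027,.05,-.058)
c,im=snap('wrist','w10.png',k=1.5)
"
```

```text
t 25.9 pos [0.5007 0.2014 0.0673] need shift units [-0.0002  0.0025 -0.0345] turn units [-0.02  0.02  0.03] F [-0.9  1.  -1.3] w 0.0284
```

View pics/w10.png

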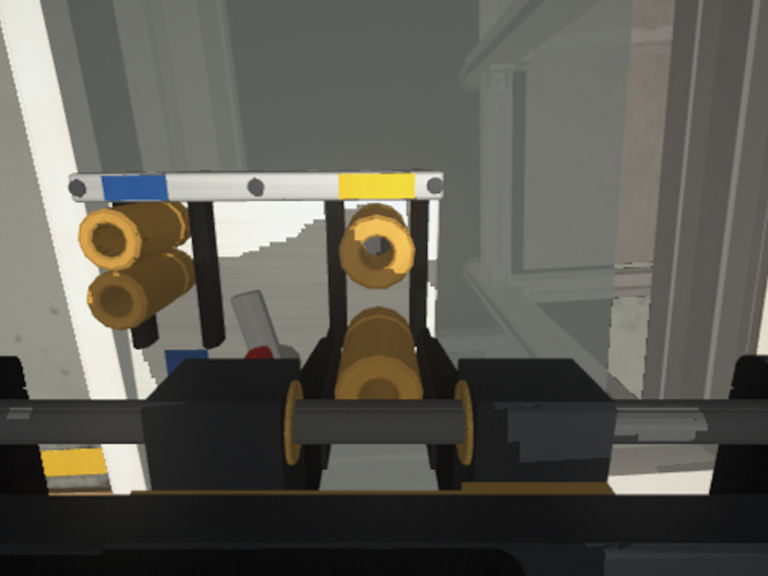

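Emit:
arm_command:
  moves:
    - [[0, 0.0025, -0.02, 0, 0, 0.03, -1], [0, 0, -0.02, 0, 0, 0, -1], [0, 0, -0.012, 0, 0, 0, -1], [0, 0, 0, 0, 0, 0, -1]]

```text
clock: 26.35
position: [0.5013, 0.203, 0.0402]
tool_rot: [-3.137, 0.091, -0.006]
wrist_force: [-0.6, -0.7, -1.2]
width: 0.0287
```

```bash
python3 -c "
from h import *
need(.5006,.2027,.0305,-.058)
"
```

```text
t 26.35 pos [0.5013 0.203  0.0402] need shift units [-0.0015 -0.0006 -0.0195] turn units [-0.03  0.04  0.  ] F [-0.6 -0.7 -1.2] w 0.0287
```

Emit:
arm_command:
  moves:
    - [[-0.001, 0, -0.008, 0, 0, 0, -1], [0, 0, -0.006, 0, 0, 0, -1], [0, 0, -0.003, 0, 0, 0, -1], [0, 0, 0, 0, 0, 0, -1]]

```text
clock: 26.75
position: [0.501, 0.203, 0.0311]
tool_rot: [-3.137, 0.091, -0.006]
wrist_force: [-0.2, -0.4, -0.8]
width: 0.0286
```

```bash
python3 -c "
from h import *
need(.514,.202,.0305,-.058)
"
```

```text
t 26.75 pos [0.501  0.203  0.0311] need shift units [ 0.026  -0.0021 -0.0013] turn units [-0.03  0.04  0.  ] F [-0.2 -0.4 -0.8] w 0.0286
```

Emit:
arm_command:
  moves:
    - [[0.007, -0.0005, -0.001, 0, 0, 0, -1], [0.007, -0.0005, -0.001, 0, 0, 0, -1], [0.005, -0.0005, -0.002, 0, 0, 0, -1], [0.004, 0, -0.002, 0, 0, 0, -1]]

```text
clock: 27.15
position: [0.5116, 0.2026, 0.0303]
tool_rot: [-3.137, 0.092, 0.004]
wrist_force: [-10.2, -1.6, 11.7]
width: 0.0287
```

```bash
python3 -c "
from h import *
need(.514,.202,.0305,-.058)
"
```

```text
t 27.15 pos [0.5116 0.2026 0.0303] need shift units [ 0.0048 -0.0012  0.0004] turn units [-0.03 -0.03  0.  ] F [-10.2  -1.6  11.7] w 0.0287
```

Emit:
arm_command:
  moves:
    - [[0.005, 0, 0.001, 0, 0, 0, -1], [0.005, 0, 0, 0, 0, 0, -1], [0.005, 0, 0, 0, 0, 0, -1]]

```text
clock: 27.45
position: [0.5156, 0.2024, 0.0306]
tool_rot: [-3.139, 0.093, 0.022]
wrist_force: [-14.6, 0.2, 9.9]
width: 0.0288
```

```bash
python3 -c "
from h import *
need(.514,.202,.0305,-.058)
"
```

```text
t 27.45 pos [0.5156 0.2024 0.0306] need shift units [-0.0032 -0.0008 -0.0002] turn units [-0.02 -0.14  0.01] F [-14.6   0.2   9.9] w 0.0288
```

```bash
python3 -c "
from h import *
c,im=snap('wrist','w11.png')
cv2.imwrite('pics/w11z.png',cv2.resize(im[100:270,40:310],None,fx=2.9,fy=2.9,interpolation=cv2.INTER_CUBIC))
"
```

```text
(no output)
```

View pics/w11z.png

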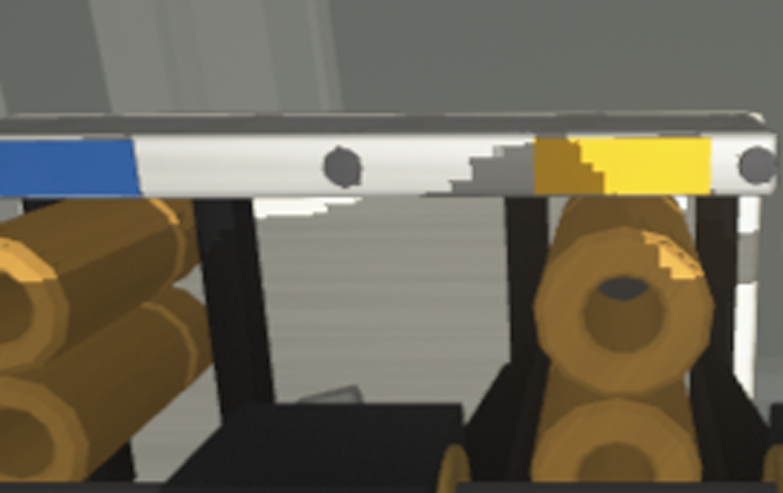

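```bash
python3 -c "
from h import *
c=vision.calibration('wrist')
b=hit(c,254.8,207.3,.061);s=hit(c,254.8,167.3,.036);print(b,s,(s-b)[0])
for Y in(228,395):print(hit(c,254.8,99.7+Y/2.9,.061))
"
```

```text
[0.54352884 0.20001131 0.061     ] [0.55714387 0.199082   0.036     ] 0.013615031270764355
[0.55720686 0.19923356 0.061     ]
[0.52930356 0.20082018 0.061     ]
```

Emit:
arm_command:
  moves:
    - [[0, 0, 0, 0, -0.1, 0, -0.18], [0, 0, 0, 0, 0, 0, -0.18], [0, 0, 0, 0, 0, 0, -0.18], [0, 0, 0.01, 0, 0, 0, -0.18], [0, 0, 0.03, 0, 0, 0, -0.18], [0, 0, 0.06, 0, 0, 0, -0.18], [0, 0, 0.07, 0, 0, 0, -0.18], [-0.04, 0.02, 0.07, 0, 0, 0, -0.18], [-0.04, 0.04, 0.05, 0, 0, 0, -0.18], [0, 0.02, 0.02, 0, 0, 0, 0], [0, 0, 0.0, 0, 0, 0, 0]]

```text
clock: 28.6
position: [0.4786, 0.2437, 0.2006]
tool_rot: [-3.133, 0.096, -0.014]
wrist_force: [0.1, -0.3, 0.1]
width: 0.0466
```

```bash
python3 -c "
from h import *
need(.48,.25,.2,0)
c,im=snap('wrist','w12.png')
np.save('c12.npy',c['extrinsics'])
cv2.imwrite('pics/w12z.png',cv2.resize(im[70:230,150:345],None,fx=3.75,fy=3.75,interpolation=cv2.INTER_CUBIC))
"
```

```text
t 28.6 pos [0.4786 0.2437 0.2006] need shift units [ 0.0028  0.0127 -0.0013] turn units [-0.07  0.09  0.61] F [ 0.1 -0.3  0.1] w 0.0466
```

View pics/w12z.png

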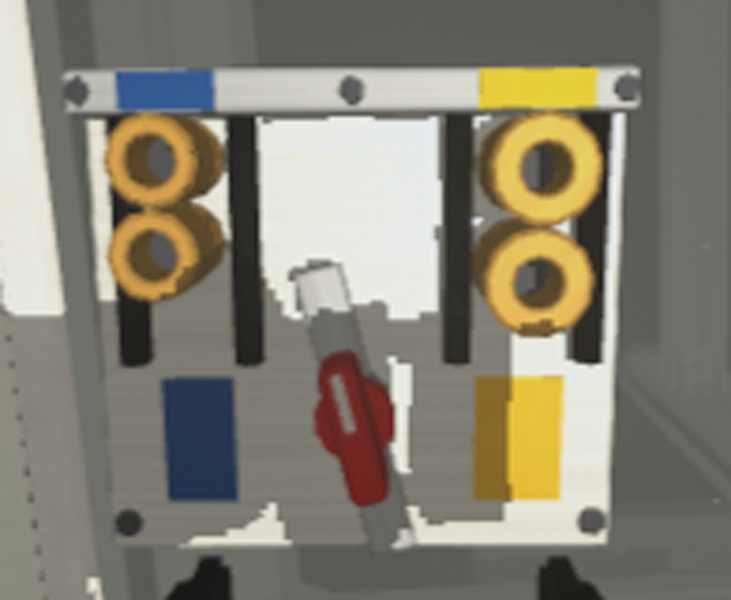

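```bash
python3 -c "
from tr import *
c=vision.calibration('wrist')
f=lambda X,Y,z:(pt(c,X,Y,z,3.75,150,70)*1e3)
B=[f(151,160,.061),f(153,255,.061),f(547,166,.061),f(540,280,.061)]
print([b.round(1) for b in B],np.linalg.norm(B[0]-B[1]),np.linalg.norm(B[2]-B[3]))
print('stop',f(70,112,.036),f(640,104,.036),'fin ends',f(340,350,.059),f(370,503,.059))
"
```

```text
[array([550. , 299.2,  61. ]), array([526.4, 301.3,  61. ]), array([542.4, 199.7,  61. ]), array([513.9, 202.3,  61. ])] 23.705700403191024 28.56537001152661
stop [563.86850221 324.56886303  36.        ] [556.43060101 171.24499635  36.        ] fin ends [498.53084866 255.15614838  59.        ] [456.04041042 249.98329968  59.        ]
```

```bash
python3 -c "
from h import *
print(monitor.sense()['joint_pos'].round(3))
need(.4765,.2537,.1,.16)"
```

```text
[ 0.369 -0.125  1.924  0.003  1.333  2.   ]
t 28.65 pos [0.4784 0.2431 0.1997] need shift units [-0.0038  0.0212 -0.1993] turn units [-0.07  0.07  2.22] F [-0.5  0.3  1.2] w 0.0471
```

Emit:
arm_command:
  moves:
    - [[0, 0.006, -0.03, -0.07, 0.07, 0.6, 0], [0, 0.008, -0.04, 0, 0, 0.8, 0], [0, 0.006, -0.04, 0, 0, 0.6, 0], [0, 0, -0.03, 0, 0, 0.2, 0], [0, 0, 0, 0, 0, 0, 0], [0, 0, 0, 0, 0, 0, 0]]

```text
clock: 29.25
position: [0.4779, 0.2486, 0.1201]
tool_rot: [3.125, 0.254, -0.015]
wrist_force: [0.8, 1.4, 0.1]
width: 0.0474
```

```bash
python3 -c "
from h import *
need(.4765,.2537,.1,.16)
c,im=snap('wrist','w13.png',k=1.5)"
```

```text
t 29.25 pos [0.4779 0.2486 0.1201] need shift units [-0.0029  0.0102 -0.0402] turn units [ 0.07 -0.09 -0.02] F [0.8 1.4 0.1] w 0.0474
```

View pics/w13.png

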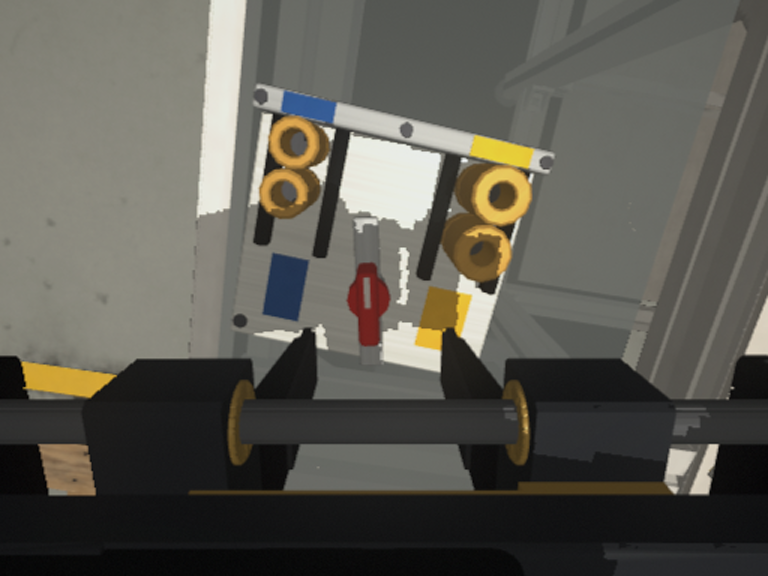

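```bash
python3 -c "
from tr import *
c=vision.calibration('wrist')
f=lambda X,Y,z:(pt(c,X,Y,z,1.5,0,0)*1e3).round(1)
print(f(367,264,.059),f(369.5,345,.059),f(368.5,304,.059))
im=cv2.imread('pics/raw_w13.png')
cv2.imwrite('pics/w13z.png',cv2.resize(im[50:200,155:375],None,fx=3.6,fy=3.6,interpolation=cv2.INTER_CUBIC))
"
```

```text
[498.8 258.2  59. ] [456.5 250.3  59. ] [478.4 254.3  59. ]
```

View pics/w13z.png

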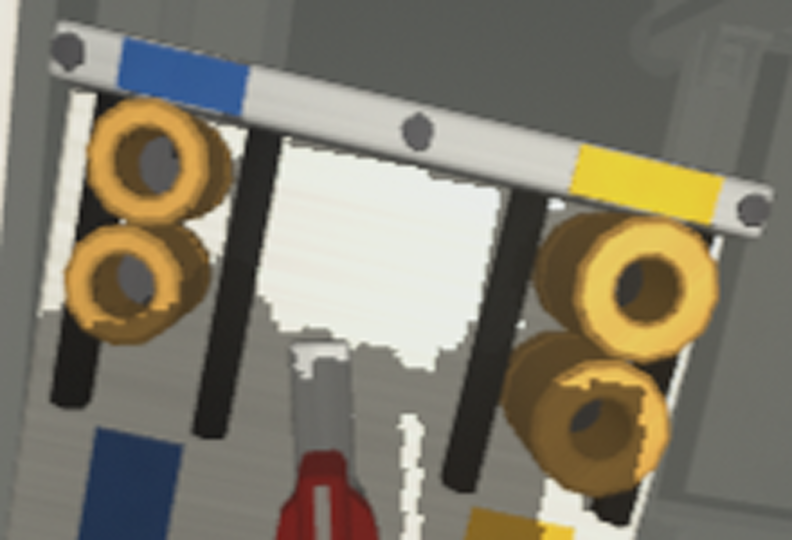

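```bash
python3 -c "
from tr import *
c=vision.calibration('wrist')
f=lambda X,Y,z:(pt(c,X,Y,z,3.6,155,50)*1e3)[:2]
a,b=f(60,75,.036),f(757,236,.036);t=(b-a)/np.linalg.norm(b-a);n=np.array([-t[1],t[0]]);print(t)
for X,Y,r in((148,159,12),(124,284,12),(648,288,14.5),(600,426,14.5)):
    p=f(X,Y,.061);print(p.round(1),abs((p-a)@n).round(1),r)
"
```

```text
[-0.05403904 -0.99853882]
[550.7 300.1] 12.3 12
[526.6 302. ] 36.4 12
[542.5 200.3] 15.1 14.5
[514.  203.5] 43.8 14.5
```

Emit:
arm_command:
  moves:
    - [[-0.001, 0.01, -0.02, 0.07, -0.09, 0, 0], [0, 0, -0.04, 0, 0, 0, 0], [0, 0, -0.04, 0, 0, 0, 0], [0, 0, -0.03, 0, 0, 0, 0], [0, 0, 0, 0, 0, 0, 0], [0, 0, 0, 0, 0, 0, 0]]

```text
clock: 29.9
position: [0.4806, 0.2558, 0.0568]
tool_rot: [-3.127, -0.25, -0.018]
wrist_force: [0.4, 0.3, -0.5]
width: 0.0472
```

```bash
python3 -c "
from h import *
need(.4775,.2541,.036,.165)"
```

```text
t 29.9 pos [0.4806 0.2558 0.0568] need shift units [-0.0062 -0.0033 -0.0416] turn units [-0.06  0.11  0.05] F [ 0.4  0.3 -0.5] w 0.0472
```

Emit:
arm_command:
  moves:
    - [[-0.006, -0.003, -0.015, -0.06, 0.1, 0.05, 0], [0, 0, -0.015, 0, 0, 0, 0], [0, 0, -0.008, 0, 0, 0, 0], [0, 0, 0, 0, 0, 0, 0]]

```text
clock: 30.3
position: [0.4792, 0.2551, 0.0393]
tool_rot: [-3.13, -0.259, -0.008]
wrist_force: [0.1, 0.1, -0.6]
width: 0.0477
```

```bash
python3 -c "
from h import *
need(.4775,.2541,.036,.165)"
```

```text
t 30.3 pos [0.4792 0.2551 0.0393] need shift units [-0.0034 -0.002  -0.0065] turn units [-0.01  0.05 -0.  ] F [ 0.1  0.1 -0.6] w 0.0477
```

Emit:
arm_command:
  moves:
    - [[-0.003, -0.002, -0.005, 0, 0.05, 0, -0.5], [0, 0, 0, 0, 0, 0, -1], [0, 0, 0, 0, 0, 0, -1], [0, 0, 0, 0, 0, 0, -1], [0, 0, 0, 0, 0, 0, -1], [0, 0, 0, 0, 0, 0, -1], [0, 0, 0, 0, 0, 0, -1]]
  grip_force: 15

```text
clock: 31.0
position: [0.4779, 0.2539, 0.0369]
tool_rot: [-3.13, -0.259, -0.001]
wrist_force: [0.3, 0.1, -1.0]
width: 0.022
```

```bash
python3 -c "
from h import *
need(.4775,.2541,.036,.165)"
```

```text
t 31.0 pos [0.4779 0.2539 0.0369] need shift units [-0.0009  0.0003 -0.0019] turn units [-0.01  0.01 -0.  ] F [ 0.3  0.1 -1. ] w 0.022
```

Emit:
arm_command:
  moves:
    - [[0, 0, 0, 0, 0, 0, -1], [0, 0, 0, 0, 0, 0, -1], [0, 0, 0, 0, 0, 0, -1], [0, 0, 0, 0, 0, 0, -1]]

```text
clock: 31.4
position: [0.4779, 0.2539, 0.0369]
tool_rot: [-3.13, -0.259, -0.001]
wrist_force: [0.1, -0.1, -1.0]
width: 0.0227
```

```bash
python3 -c "
from h import *
need(.4775,.2541,.036,.165)"
```

```text
t 31.4 pos [0.4779 0.2539 0.0369] need shift units [-0.0008  0.0004 -0.0019] turn units [-0.01  0.01 -0.  ] F [ 0.1 -0.1 -1. ] w 0.0227
```

Emit:
arm_command:
  moves:
    - [[0, 0, 0, 0, 0, 0, -0.4], [0, 0, 0.006, 0, 0, 0, -0.4], [0, 0, 0.006, 0, 0, 0, -0.4], [0, 0, 0, 0, 0, 0, -1], [0, 0, 0, 0, 0, 0, -1], [0, 0, 0, 0, 0, 0, -1], [0, 0, 0, 0, 0, 0, -1]]

```text
clock: 32.1
position: [0.4786, 0.2541, 0.0444]
tool_rot: [-3.13, -0.26, -0.004]
wrist_force: [0.7, 0.5, -0.5]
width: 0.0109
```

```bash
python3 -c "
from h import *
need(.4775,.2541,.044,.165)
snap('scene','s1.png',(110,190,310,330),3.5)"
```

```text
t 32.1 pos [0.4786 0.2541 0.0444] need shift units [-0.0022 -0.     -0.0008] turn units [-0.01  0.02 -0.01] F [ 0.7  0.5 -0.5] w 0.0109
```

View pics/s1.png

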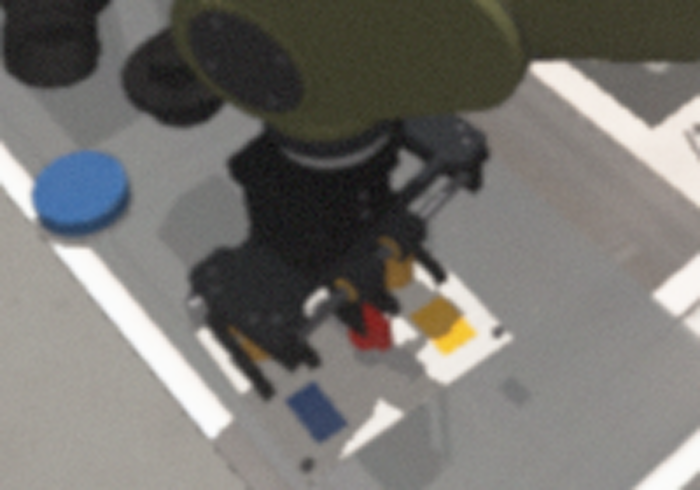

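Emit:
arm_command:
  moves:
    - [[-0.001, 0, 0, 0, 0, 0, -1], [0, 0, 0, 0, 0, 0.4, -1], [0, 0, 0, 0, 0, 0.6, -1], [0, 0, 0, 0, 0, 0.6, -1], [0, 0, 0, 0, 0, 0.6, -1]]
  grip_force: 30

```text
clock: 32.65
position: [0.4784, 0.2549, 0.0444]
tool_rot: [-3.078, -0.61, -0.005]
wrist_force: [-0.1, 0.3, 0.1]
width: 0.0106
```

```bash
python3 -c "
from h import *
need(.4775,.2541,.044,1.515);print(monitor.sense()['torque'])"
```

```text
t 32.65 pos [0.4784 0.2549 0.0444] need shift units [-0.0017 -0.0015 -0.0007] turn units [-0.05 -0.   11.24] F [-0.1  0.3  0.1] w 0.0106
[ 0.01742432  0.02841012 -0.07602237]
```

Emit:
arm_command:
  moves:
    - [[0, -0.001, 0, 0, 0, 0.7, -1], [0, 0, 0, 0, 0, 0.7, -1], [0, 0, 0, 0, 0, 0.7, -1], [0, 0, 0, 0, 0, 0.7, -1], [0, 0, 0, 0, 0, 0.7, -1], [0, 0, 0, 0, 0, 0.7, -1]]

```text
clock: 33.25
position: [0.4774, 0.2562, 0.0444]
tool_rot: [-2.87, -1.257, -0.001]
wrist_force: [-0.8, -0.5, 0.0]
width: 0.0111
```

```bash
python3 -c "
from h import *
need(.4775,.2541,.044,1.515);print(monitor.sense()['torque'])"
```

```text
t 33.25 pos [0.4774 0.2562 0.0444] need shift units [ 0.0001 -0.0042 -0.0007] turn units [-0.07 -0.06  6.9 ] F [-0.8 -0.5  0. ] w 0.0111
[-0.03029692 -0.04564051 -0.13242385]
```

Emit:
arm_command:
  moves:
    - [[0, -0.002, 0, -0.05, 0, 0.7, -1], [0, -0.002, 0, 0, 0, 0.7, -1], [0, 0, 0, 0, 0, 0.7, -1], [0, 0, 0, 0, 0, 0.7, -1], [0, 0, 0, 0, 0, 0.7, -1], [0, 0, 0, 0, 0, 0.7, -1]]

```text
clock: 33.85
position: [0.4761, 0.257, 0.0444]
tool_rot: [-2.53, -1.844, 0.004]
wrist_force: [-1.5, 0.3, 0.4]
width: 0.0112
```

```bash
python3 -c "
from h import *
need(.4775,.2541,.044,1.515);print(monitor.sense()['torque'])"
```

```text
t 33.85 pos [0.4761 0.257  0.0444] need shift units [ 0.0029 -0.0058 -0.0007] turn units [-0.06 -0.09  2.55] F [-1.5  0.3  0.4] w 0.0112
[-0.16012703 -0.08805886 -0.10607133]
```

Emit:
arm_command:
  moves:
    - [[0.002, -0.004, 0, -0.05, -0.08, 0.6, -1], [0.001, -0.002, 0, 0, 0, 0.6, -1], [0, 0, 0, 0, 0, 0.5, -1], [0, 0, 0, 0, 0, 0.4, -1]]

```text
clock: 34.25
position: [0.4753, 0.2572, 0.0444]
tool_rot: [-2.317, -2.107, -0.001]
wrist_force: [-0.8, -1.4, 0.7]
width: 0.0108
```

```bash
python3 -c "
from h import *
need(.4775,.2541,.044,1.515);print(monitor.sense()['torque'])"
```

```text
t 34.25 pos [0.4753 0.2572 0.0444] need shift units [ 0.0045 -0.0062 -0.0008] turn units [-0.07 -0.06  0.39] F [-0.8 -1.4  0.7] w 0.0108
[-0.3072388  -0.18565338 -0.08555673]
```

Emit:
arm_command:
  moves:
    - [[0, 0, 0, 0, 0, 0.4, -1], [0, 0, 0, 0, 0, 0.4, -1], [0, 0, 0, 0, 0, 0.4, -1]]

```text
clock: 34.55
position: [0.4751, 0.2574, 0.0444]
tool_rot: [-2.186, -2.241, -0.0]
wrist_force: [0.8, 0.5, 1.0]
width: 0.0114
```

```bash
python3 -c "
from h import *
need(.4775,.2541,.044,1.515);print(monitor.sense()['torque'])
snap('wrist','w14.png',k=1.5)"
```

```text
t 34.55 pos [0.4751 0.2574 0.0444] need shift units [ 0.0048 -0.0066 -0.0008] turn units [-0.08 -0.07 -0.81] F [0.8 0.5 1. ] w 0.0114
[-0.11385124 -0.2398059  -0.86781166]
```

View pics/w14.png

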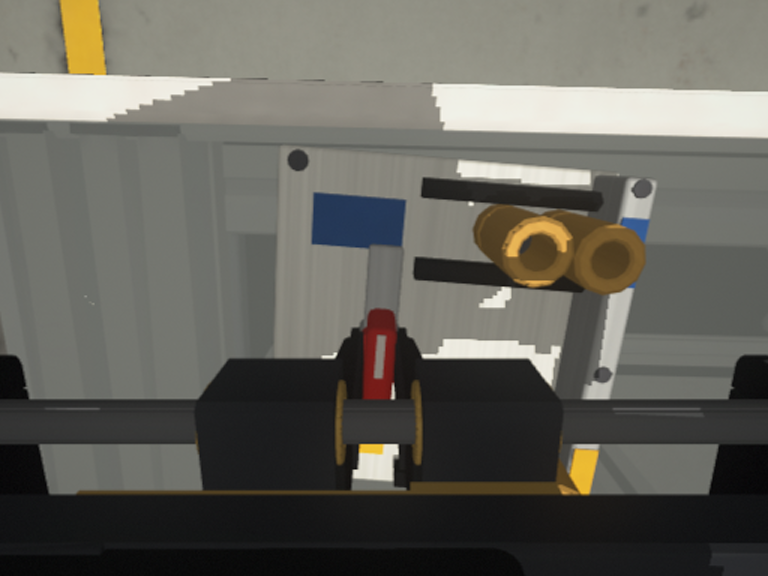

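Emit:
arm_command:
  moves:
    - [[0, 0, 0, 0, 0, 0, -0.3], [0, 0, 0, 0, 0, 0, -0.3], [0, 0, 0, 0, 0, 0, -0.3], [0, 0, 0.02, 0, 0, 0, -0.3], [0, 0, 0.04, 0, 0, 0, -0.3], [0, 0, 0.07, 0, 0, 0, -0.3], [0, 0, 0.08, 0, 0, 0, -0.3], [0, 0, 0.06, 0, 0, 0, -0.3], [0, 0, 0.02, 0, 0, 0, -0.3], [0, 0, 0, 0, 0, 0, -0.3]]

```text
clock: 35.6
position: [0.4722, 0.2565, 0.1965]
tool_rot: [-2.184, -2.242, 0.004]
wrist_force: [0.0, 0.5, -0.1]
width: 0.0331
```

```bash
python3 -c "
from h import *
need(.4775,.2541,.044,1.515);print(monitor.sense()['torque'])
snap('wrist','w15.png',k=1.5)
snap('top','t2.png',(140,120,250,290),3.5)
snap('scene','s2.png',(110,190,310,330),3.5)"
```

```text
t 35.6 pos [0.4722 0.2565 0.1965] need shift units [ 0.0106 -0.0048 -0.3049] turn units [-0.07 -0.1  -0.82] F [ 0.   0.5 -0.1] w 0.0331
[-0.05274121 -0.07360031  0.01002446]
```

View pics/w15.png

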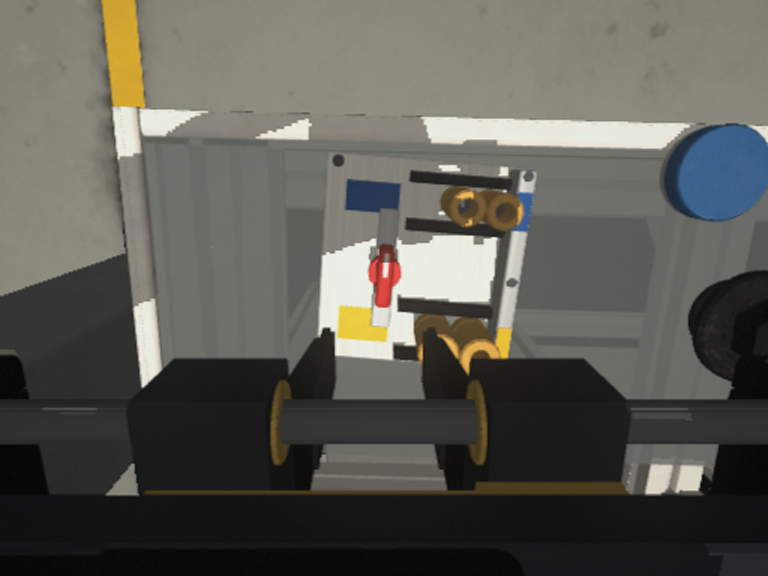

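```bash
python3 -c "
from h import *
im=cv2.imread('pics/raw_w15.png')
cv2.imwrite('pics/w15z.png',cv2.resize(im[95:245,205:365],None,fx=4,fy=4,interpolation=cv2.INTER_CUBIC))"
```

```text
(no output)
```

View pics/w15z.png

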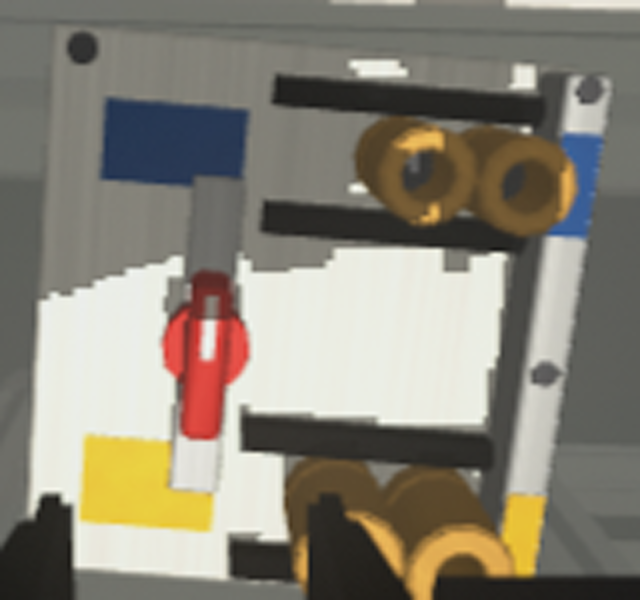

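View pics/s2.png

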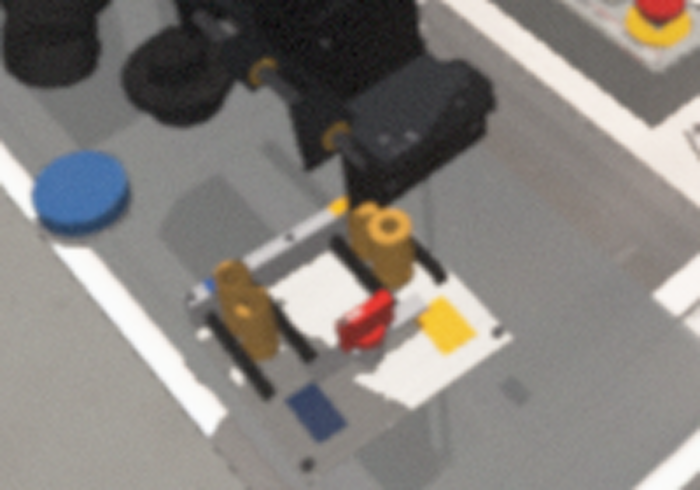

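```bash
python3 -c "
from tr import *
c=vision.calibration('wrist')
f=lambda X,Y,z:(pt(c,X,Y,z,4,205,95)*1e3)[:2]
def a(p,q,z):
    d=f(*p,z)-f(*q,z);return np.arctan2(d[1],d[0]).round(3)
print('bar',a((195,180),(172,488),.029),a((242,180),(217,490),.029),'rail ends',a((273,90),(229,555),.019),a((262,217),(241,433),.019),'tray edge',a((54,30),(28,560),.006),'stop front',a((568,78),(510,500),.036),'stopback',a((610,78),(550,500),.036))
B=[f(X,Y,.061) for X,Y in((420,178),(522,184))];print(np.round(B,1),np.linalg.norm(B[0]-B[1]))
"
```

```text
bar 1.522 1.526 rail ends 1.516 1.514 tray edge 1.519 stop front 1.531 stopback 1.534
[[521.2 301.5]
 [545.1 300.7]] 23.98172932167922
```

Emit:
arm_command:
  moves:
    - [[0, -0.05, 0.04, 0, 0, 0, -0.3], [0, -0.07, 0.05, 0, 0, 0, -0.3], [0, -0.05, 0.03, 0, 0, 0, -0.3], [0, -0.02, 0, 0, 0, 0, -0.3], [0, 0, 0, 0, 0, 0, -0.3], [0, 0, 0, 0, 0, 0, -0.3]]

```text
clock: 36.35
position: [0.4642, 0.1572, 0.2393]
tool_rot: [-2.172, -2.232, 0.045]
wrist_force: [0.7, -0.1, -0.6]
width: 0.0332
```

```bash
python3 -c "
from h import *
c,im=snap('wrist','w16.png')
cv2.imwrite('pics/w16z.png',cv2.resize(im[50:240,170:400],None,fx=3.1,fy=3.1,interpolation=cv2.INTER_CUBIC))
snap('top','t3.png',k=1.5)"
```

```text
(no output)
```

View pics/w16z.png

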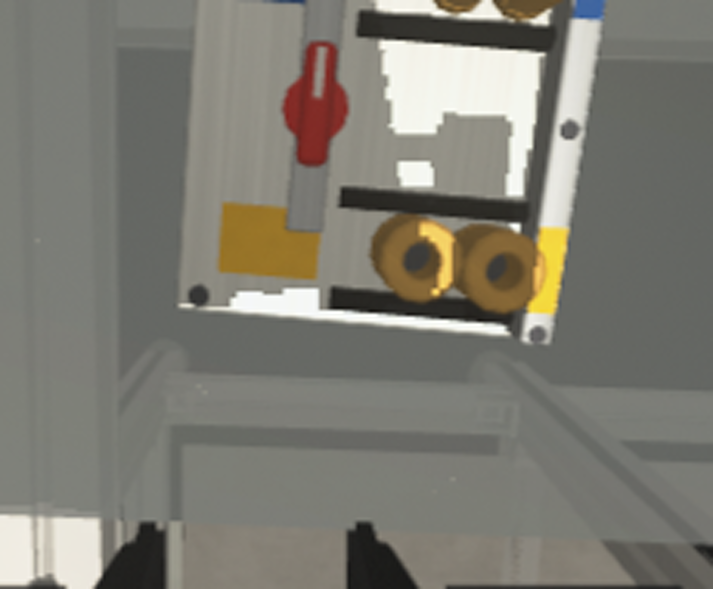

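View pics/t3.png

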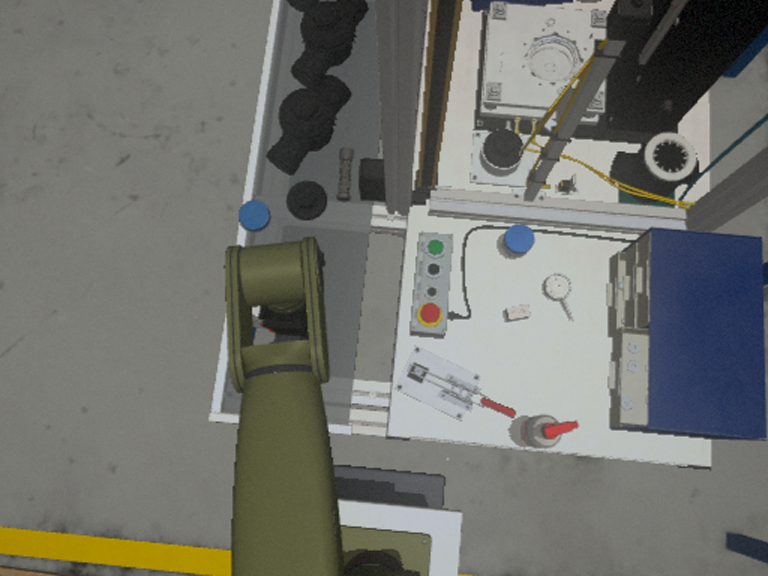

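```bash
python3 -c "
from tr import *
c=vision.calibration('wrist')
f=lambda X,Y,z:(pt(c,X,Y,z,3.1,170,50)*1e3)[:2]
a,b=f(415,258,.061),f(499,269,.061);print(a,b,np.linalg.norm(a-b),'stop face at y~200',f(535,225,.036),f(522,318,.036))
print(workorder.hand_in())"
```

```text
[510.46569067 204.65952478] [539.6207936  201.82031125] 29.293022380201315 stop face at y~200 [556.31323671 216.04970319] [554.92606202 181.85659946]
the job is handed in; nothing more can be done
None
```

The job is done and handed in at about 36.4 s. The two thin bushes are in the blue row, the thick one is beside bush_4 in the yellow row, and the red handle is turned to its end.

- **Sorting:** The grip widths told them apart: two read about 24 mm and one about 28.5 mm. Each bush was lowered into its row and pushed along it until the wrist felt 12–15 N of resistance.
- **Pairs before turning the handle:** The bush centres were 12.3 mm and 36.4 mm from the stop in the blue row (ideal 12 and 36). In the yellow row they were 15.1 mm and 43.8 mm (ideal 14.5 and 43.5). These are within the measuring error.
- **Pairs in the last pictures:** The spacings were 24.0 mm (blue) and 29.3 mm (yellow), so the bushes in each pair touch. The last two views put the bushes up to about 2 mm further from or nearer the stop than before. I took that as view bias rather than a real gap.
- **Handle:** My first grip closed on the round hub (22 mm) instead of the fin, so I gripped again higher up. I then turned it until the torque jumped from about 0.1 to 0.87 N m at the end stop. The bar's measured direction is 1.52 rad against 1.515 rad for square across the rows.
- **Other objects:** The last overhead picture shows the items on the right where they were, judged by eye, and the gripper was clear of everything.

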